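Load the sample vial into the shaker and latch the hold-down bar

ROBOT

A 6-joint arm with a two-finger parallel gripper is mounted at the origin on a cart in front of the work surface, level with it; the furniture and walls round the work are solid. World frame = base frame: x ahead of the robot, y to its left, z up, the work surface at z = 0. Lengths are in mm, angles in rad, forces in N, time in s.
With the tool pointing down it reaches from about 350 to 975 mm from the base axis. Payload 7.1 kg.
Tool frame: the origin (TCP) lies between the finger pads; the fingertips stand 14 mm ahead of it and the grasp point (between the pads) lies 5 mm behind it; z points along the fingers, y is the direction in which the jaws open and shut (so a half turn about z gives the same grasp; the last joint's range is limited). The gripper opens to 88 mm and grips with 3 to 60 N. Pads are 20 mm wide; open, the fingers measure 115 mm over their backs; the gripper's body (75 mm by 178 mm) begins 61 mm behind the grasp point.
Start: joints at [1.101, 0.423, 1.63, -0, 1.089, -0.019], TCP at [272.271, 562.56, 236.675] pointing down, gripper open.
Joint ranges: [-3, 3], [-0.9, 2.11], [0.09, 2.58], [-1.31, 4.45], [0.11, 2.69], [-2.54, 2.54]. Speed limits (rad/s): [2.39, 2.39, 3.01, 3.14, 3.14, 3.14].

INTERFACE

Orientations are given as a rotation vector (axis times angle).
In Python, from workcell import get_obs, get_image, calibration, close_job, regions_of, place_of gives the robot as it stands.
- The arm moves only by the tool move_arm, never from a script. Its argument "deltas" is a list of rows, each a list of 5 numbers: the closure in counts, from 0 (fully open) to 255 (shut), then the shift along the tool's x, y, z in m, then the turn about the tool's z in rad. In form: [[grip, x, y, z, roll], ...]. A call has 1 to 5 rows; each row is the pose to reach, as a shift and turn from the pose commanded when the call began, along the tool's axes at that moment; what a row does not reach only later rows make up. A row lasts 1/12 s, in which the tool goes at most 41.7 mm and 7.16 degrees, less where a joint would pass 70% of its speed; a pose out of reach is approached as far as the arm can. A call with a gripper value outside its range is refused whole. The fingers move at their own pace and stop on an object; the grip force is fixed at half the most. Time passes only in rows, so rows that repeat a pose let the fingers close. It gives the time, the measured TCP pose, the force and the opening at its end, in the units of the state.
- get_obs(): the state, without advancing time (a new reading comes with each control period).
- get_image(name): name is "side" or "top" or "wrist"; returns the picture (400x640x3 uint8, blue, green, red); there is no depth.
- calibration(name): a dict with "intrinsics" (3x3 intrinsics, pixels), "distortion" ([k1, k2, p1, p2, k3] as OpenCV has them; the pictures are not rectified), "world_to_cam" (4x4, takes a point from world to camera coordinates); the wrist camera has in their place "hand_eye" (4x4, takes a point from camera to tool coordinates, whose origin is the TCP and whose axes are the flange's). Camera axes: x right, y down, z forward; pixel columns grow to the right and rows downward; lengths in mm; the calibration is good to about 2 mm. A picture is of the moment at which its call begins: read the wrist's pose just before it. calibration takes no time and is no camera call.
- close_job(): hands the job in, once; it reports no verdict.
Trained networks look in the newest picture that a camera, given by its name, has taken for a name from the list of things; names that differ only in an ending like _2 or _b are one class to them, and where a whole thing is asked for, a point or a joint stands for the part that bears it (a point fixed in the world has none). Each returns a list of dicts, best first, with "conf" (0 to 1); they miss things now and then, are a little off and sometimes report something else, mostly with a low value. They report only what shows in the picture. A call takes as long as a camera call.
- regions_of(camera, name): "region" (400x640 bool, what is visible of it).
- place_of(camera, name): "location" ([x, y, z] in mm, in world coordinates, good to about 4 mm: a listed point, or the origin of a listed thing).
The state is a dict: "t": time; "qpos": joint angles; "qvel": joint speeds; "joint_torque": joint torques, N m; "ee_pos": TCP position; "orientation": TCP orientation; "ft_force": force on the tool from outside, world axes, zero at the start; "moment": the same for the moment, N m; "width": finger opening in mm.
Only numpy, scipy, OpenCV 4.12 (cv2) and the standard library are available. Lean on these libraries where they do the work, as an engineer would, in place of code of your own. Each camera call takes 0.05 s, during which the arm holds its last target.

TASK

Lift the sample vial off the pedestal in the dry chamber, out through the round port in the chamber's roof, and stand it in the free front well of the vial shaker, fully down. Then swing the shaker's hinged hold-down bar forward over the three vials until it lies fully home in its catch, and let go. Do not lean on the chamber, leave the other two vials in their wells, and knock no bottle over.

Things in the scene. Friction and masses are not known exactly. Their poses are not given: they have to be found in the camera images.
- vial_c (a point): Centre (22 mm above its foot) of the loose sample vial to be moved: upright cylinder, black screw cap, 22 mm diameter, 44 mm tall (cap: top 10 mm, 20 mm wide), about 20 g, z up. It starts standing free on the flat pedestal in the middle of the chamber, straight under the middle of the port; its top is then 6 mm below the upper face of the port's rim.
- port (a point): Centre of the round port in the chamber's roof, at the upper face of its metal rim, 108 mm above the bench. Clear diameter 110 mm, rim 124 mm outside, 12 mm thick with the roof. Widely opened gripper fingers may not fit through.
- chamber: Fixed dry chamber, 150 x 150 mm box with clear walls and white roof, roof top 102 mm above the bench; origin at the centre of its underside, z up. Inside only a steel pedestal in the middle: flat head 26 mm wide, its top 58 mm above the bench, on an 18 mm column with a wider foot.
- well (a point): Centre of the floor of the free well, the front one (nearest the catch) of three in a row. z up, x along the row towards the bar's hinge, y across the row. Wells: 26 mm diameter, chamfered mouth, 14 mm deep, so a seated vial stands 30 mm out of the block. The other wells are at x = +37 and +74 mm. The well floor is 60 mm, the top of the metal block 74 mm above the bench.
- shaker: Fixed vial shaker; origin at the centre of its underside, axes parallel to those of well. Body 172 (x) x 104 x 40 mm high; on it the metal well block, 114 x 50 mm. At x = -72 mm a fixed forked catch, 10 mm long, 28 mm wide; at x = +62 mm two hinge cheeks; catch and cheeks reach 121 mm above the bench. The free well is at x = -40 mm.
- vial_mid_c (a point): Centre (22 mm above its foot) of the vial, same shape, that stands in the middle well. Stays there.
- vial_back_c (a point): Centre (22 mm above its foot) of the vial, same shape, that stands in the back well, next to the hinge. Stays there.
- bar_hinge (a point): Middle of the hold-down bar's hinge axis, fixed to the shaker, 113 mm above the bench at the back end of the row of wells; axes parallel to those of well: its y axis is the hinge axis, and the closed bar points along its -x.
- bar_knob (a point): Centre of the knob at the bar's free end: black cylinder, 16 mm diameter, 26 mm long, along the hinge axis and 172 mm from it. With the bar at angle q it is 172*cos(q) mm to -x of bar_hinge and 172*sin(q) mm above it. Pinched by its flat ends it can turn between the fingers. Closed, it is 113 mm above the bench, in front of the shaker. Bar: steel, 14 mm wide, 10 thick, 150 long.
- bar (a joint): Angle of the hold-down bar, rad: 0 = level in the forked catch (hard stop), 1.57 = upright; starts at 1.6 to 1.85, leaning back from the wells. The hinge is stiff (0.1 N m friction): the bar stays where it is left, about 1 N at the knob moves it. Closed, its underside is 4 mm above the caps of seated vials; a vial not fully down stops it.
- amber: Bystander: loose brown bottle with blue cap, 65 mm diameter, 161 mm tall, origin at the centre of its underside, z up. Stands behind, not to be knocked over.
- clear: Bystander: loose whitish bottle, 67 mm diameter, 149 mm tall, origin at the centre of its underside, z up. Stands to the right, not to be knocked over.

How it is judged:
By the outcome, as a careful person would: the job done as asked, in the order asked, and still so for the second after the job is handed in, with the robot touching nothing.
It also fails if it takes over 61 s, if anything falls off the work surface, if the arm or the gripper's body presses on something with over 40 N, if the wrist force passes 120 N, or if a joint passes its speed limit or range.

## Working session

There is one attempt and no reset: what is moved stays moved. The work goes in short steps, Python scripts to look and compute and a tool call to move; the robot and the scene stay as the last step left them, time stands still between calls to the robot, and variables do not carry over. Pictures are saved under pics/ and viewed, and the job is handed in when it is done.

Besides the shell and the picture viewer there is one more tool, called after "Emit:" as name([rows], argument=value, ...), one row to a line, values as JSON. move_arm: Moves the arm, as the interface text tells. Its arguments: {"type":"object","properties":{"deltas":{"type":"array","items":{"type":"array","items":{"type":"number"}}}},"required":["deltas"]}

```bash
ls; mkdir -p pics
cat > h.py <<'E'
import numpy as np, cv2
from workcell import *
def snap(n,f):
    im=get_image(n); cv2.imwrite('pics/'+f,im); return im
E
python3 - <<'E'
from h import *
o=get_obs(); print({k:np.round(v,3) for k,v in o.items()})
snap('top','t0.png');
for n in ['vial_c','port','well','vial_mid_c','vial_back_c','bar_hinge','bar_knob','chamber','shaker','amber','clear']:
    print(n,[(np.round(d['location'],1).tolist(),round(d['conf'],2)) for d in place_of('top',n)[:3]])
snap('side','s0.png');
for n in ['vial_c','port','well','vial_mid_c','vial_back_c','bar_hinge','bar_knob','chamber','shaker','amber','clear']:
    print(n,[(np.round(d['location'],1).tolist(),round(d['conf'],2)) for d in place_of('side',n)[:3]])
print(calibration('wrist'),get_obs()['t'])
E
```

```text
pics
{'t': np.float64(0.0), 'qpos': array([ 1.101,  0.424,  1.631, -0.   ,  1.089, -0.019]), 'qvel': array([-0.002,  0.001,  0.   ,  0.001,  0.001, -0.001]), 'joint_torque': array([ 0.0000e+00, -5.4463e+01, -2.7366e+01,  6.4000e-02,  2.3000e-02,
       -0.0000e+00]), 'ee_pos': array([272.046, 562.101, 235.902]), 'orientation': array([-7.020e-01, -3.062e+00,  2.000e-03]), 'ft_force': array([ 0.178, -0.028,  0.35 ]), 'moment': array([ 0.021, -0.016, -0.006]), 'width': np.float64(87.746)}
vial_c [([564.2, 144.3, 82.0], 0.4)]
port [([566.3, 144.9, 106.2], 0.89)]
well [([492.4, -153.2, 60.1], 0.94), ([625.5, -197.2, 281.0], 0.28)]
vial_mid_c [([529.6, -161.4, 85.1], 0.49)]
vial_back_c [([564.5, -178.1, 83.5], 0.52), ([566.0, 146.4, 108.7], 0.48)]
bar_hinge [([594.7, -189.3, 116.8], 0.65)]
bar_knob [([625.6, -196.1, 283.5], 0.53)]
chamber [([566.6, 142.2, 0.7], 0.89)]
shaker [([531.4, -168.5, 1.5], 0.94)]
amber [([677.9, -29.9, -4.3], 0.61)]
clear []
vial_c [([568.3, 146.0, 81.6], 0.54)]
port [([568.8, 143.7, 111.5], 0.72), ([562.5, -180.6, 76.1], 0.44)]
well [([493.1, -154.0, 58.6], 0.65)
[... 336 characters left out ...]
0, -2.1], 0.67)]
clear [([622.8, -379.3, -3.2], 0.8), ([532.3, -166.9, 81.5], 0.25)]
{'intrinsics': array([[350.94162563,   0.        , 319.47122184],
       [  0.        , 350.94162563, 199.30381523],
       [  0.        ,   0.        ,   1.        ]]), 'distortion': array([-0.06406896,  0.        ,  0.        ,  0.        ,  0.        ]), 'hand_eye': array([[ 5.08744649e-04, -9.68389323e-01, -2.49443101e-01,
         6.68450887e+01],
       [ 9.99999803e-01,  5.84623668e-04, -2.30107663e-04,
        -1.08664856e-02],
       [ 3.68664145e-04, -2.49442935e-01,  9.68389429e-01,
        -1.48967056e+02],
       [ 0.00000000e+00,  0.00000000e+00,  0.00000000e+00,
         1.00000000e+00]])} 1.2
```

View pics/t0.png

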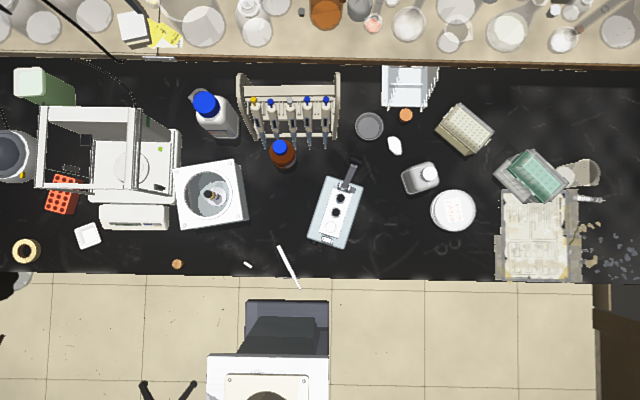

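View pics/s0.png

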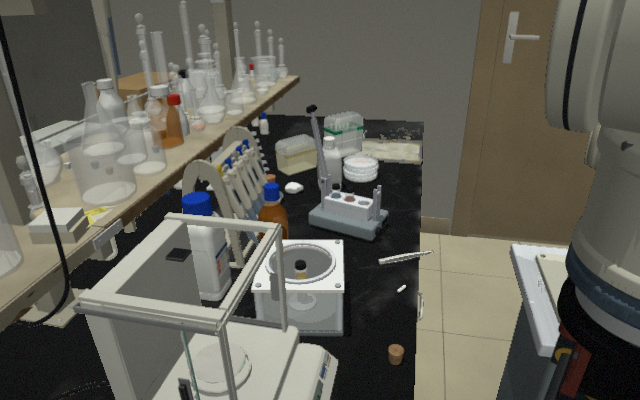

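Top view: the chamber with the vial's black cap is at about (210,193), and the shaker at (335,212) with its bar upright at (350,175). The amber bottle is at (281,152). The balance stands left of the chamber, with its front tower corner at about (180,130..200). The side view agrees: cap at (300,267), knob at (312,108). Next I'll triangulate the balance tower height and work out the moves.

```bash
cat >> h.py <<'E'
from scipy.spatial.transform import Rotation as Ro
def ray(n,p,obs=None):
    c=calibration(n); u=cv2.undistortPoints(np.array([[p]],float),c['intrinsics'],np.array(c['distortion']))[0,0]
    d=np.array([u[0],u[1],1.])
    if n=='wrist':
        H=c['hand_eye'];o=obs or get_obs();R=Ro.from_rotvec(o['orientation']).as_matrix()
        return R@H[:3,3]+o['ee_pos'], R@(H[:3,:3]@d)
    T=np.linalg.inv(c['world_to_cam']); return T[:3,3],T[:3,:3]@d
def tri(a,b):
    (p,d),(q,e)=a,b
    A=np.stack([d,-e],1); s=np.linalg.lstsq(A,q-p,rcond=None)[0]
    x,y=p+s[0]*d,q+s[1]*e
    return (x+y)/2,np.linalg.norm(x-y)
def atz(r,z): return r[0]+r[1]*(z-r[0][2])/r[1][2]
def proj(n,P,obs=None):
    c=calibration(n);K=c['intrinsics'];D=np.array(c['distortion'])
    if n=='wrist':
        o=obs or get_obs();T=np.eye(4);T[:3,:3]=Ro.from_rotvec(o['orientation']).as_matrix();T[:3,3]=o['ee_pos'];W=np.linalg.inv(T@c['hand_eye'])
    else: W=c['world_to_cam']
    return cv2.projectPoints(np.array([P],float),cv2.Rodrigues(W[:3,:3])[0],W[:3,3],K,D)[0][0,0]
def delta(t):
    o=get_obs(); R=Ro.from_rotvec(o['orientation']).as_matrix()
    return R.T@(np.array(t)-o['ee_pos'])/1000
E
python3 - <<'E'
from h import *
for a,b in [((180,130),(284,222)),((136,107),(167,214)),((130,187),(220,322)),((38,187),(85,300))]:
    print(np.round(tri(ray('top',a),ray('side',b))[0]),np.round(tri(ray('top',a),ray('side',b))[1]))
for t in [(420,150,240),(566.5,144.5,215)]: print(delta(t))
p=atz(ray('top',(180,160)),100);print(p)
o=get_obs();R=Ro.from_rotvec(o['orientation']).as_matrix();print(R)
E
```

```text
[640. 166. 204.] 110.0
[733. 258. 243.] 1.0
[603. 333. 124.] 55.0
[612. 476. 273.] 127.0
[-0.31270171 -0.30701823 -0.00330267]
[-0.44696513 -0.24814963  0.0217038 ]
[647.20898159 215.37641522 100.        ]
[[-9.00123810e-01  4.35634165e-01  4.51968288e-05]
 [ 4.35634166e-01  9.00123810e-01  2.81627112e-05]
 [-2.84141026e-05  4.50392097e-05 -9.99999999e-01]]
```

Run:
```python
from h import *
for a,b in [((136,107),(167,214)),((130,187),(284,222)),((38,187),(212,320)),((45,107),(80,297))]:
    print(np.round(tri(ray('top',a),ray('side',b))[0]),np.round(tri(ray('top',a),ray('side',b))[1]))
```

```text
[733. 258. 243.] 1.0
[560. 257. 249.] 11.0
[567. 451. 244.] 11.0
[730. 447. 243.] 3.0
```

Emit:
move_arm([
  [0, -0.029, -0.028, 0, -0.117],
  [0, -0.058, -0.056, 0, -0.117],
  [0, -0.087, -0.084, 0, -0.117],
  [0, -0.115, -0.112, 0, -0.117],
  [0, -0.143, -0.14, 0, -0.117],
])

```text
t: 1.62
ee_pos: [340.2, 372.6, 236.7]
orientation: [0.521, 3.098, 0.0]
ft_force: [1.3, 1.1, -0.2]
width: 87.8
```

Run:
```python
from h import *
o=get_obs();print(o['ee_pos'],o['orientation'],o['t'],Ro.from_rotvec(o['orientation']).as_matrix()[:2,1])
for t in [(420,150,235),(566.5,144.5,215)]: print(delta(t))
```

```text
[340.17465845 372.60000818 236.72130741] [5.20797727e-01 3.09790612e+00 2.26440066e-04] 1.6167 [0.32698441 0.94502972]
[-0.14822373 -0.18426229  0.00171644]
[-0.28846523 -0.14156029  0.02175044]
```

Emit:
move_arm([
  [0, -0.025, -0.031, 0, 0],
  [0, -0.05, -0.062, 0, 0],
  [0, -0.075, -0.093, 0, 0],
  [0, -0.1, -0.124, 0, 0],
  [0, -0.125, -0.14, 0, 0],
])

```text
t: 2.03
ee_pos: [411.4, 198.0, 236.7]
orientation: [-0.523, -3.097, 0.001]
ft_force: [0.4, 0.7, 0.3]
width: 88.2
```

Emit:
move_arm([
  [100, -0.033, 0, 0, 0],
  [100, -0.066, 0, 0, 0],
  [100, -0.099, 0, 0.007, 0],
  [100, -0.132, 0, 0.014, 0],
  [100, -0.16, 0, 0.021, 0],
])

```text
t: 2.45
ee_pos: [565.6, 147.6, 215.7]
orientation: [0.523, 3.097, 0.001]
ft_force: [-0.4, 0.7, 0.5]
width: 57.8
```

```bash
cat > look.py <<'E'
import sys
from h import *
names=sys.argv[2:]
o=get_obs();print(o['ee_pos'],o['t'],o['width'],np.round(o['ft_force'],1))
snap('wrist',sys.argv[1])
for n in names: print(n,[(np.round(d['location'],1).tolist(),round(d['conf'],2)) for d in place_of('wrist',n)[:3]])
E
python3 look.py w1.png vial_c port; python3 -c "
from h import *
print(delta((566.5,144.5,215)))"
```

```text
[565.56587404 147.56738624 215.66740484] 2.45 57.78990757706591 [-0.4  0.7  0.5]
vial_c [([569.9, 143.9, 83.5], 0.68)]
port [([570.0, 144.8, 111.2], 0.74)]
[-0.00313608 -0.00233886 -0.00019749]
```

View pics/w1.png

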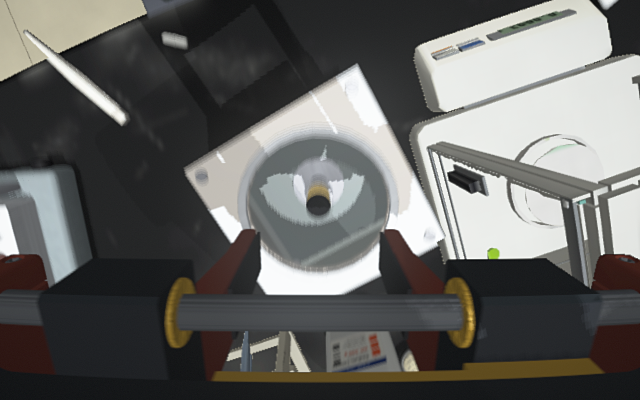

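Wrist view: cap top at about (318,205), inside the port, which spans columns 246–390. The fingers stand either side of it, at columns ~240 and ~400. I'll back-project the cap.

Run:
```python
from h import *
im=cv2.imread('pics/w1.png'); c=im[160:250,270:370]; cv2.imwrite('pics/w1c.png',cv2.resize(c,None,fx=6,fy=6))
for p in [(318,205)]:
    print(atz(ray('wrist',p),102))
for r in regions_of('wrist','vial_c')[:2]:
    m=r['region'];ys,xs=np.nonzero(m);print(r['conf'],xs.min(),xs.max(),ys.min(),ys.max())
for r in regions_of('wrist','port')[:2]:
    m=r['region'];ys,xs=np.nonzero(m);print(r['conf'],xs.min(),xs.max(),ys.min(),ys.max())
```

```text
[568.58869828 144.78532885 102.        ]
0.84 306 330 179 214
0.7 184 444 65 294
```

View pics/w1c.png

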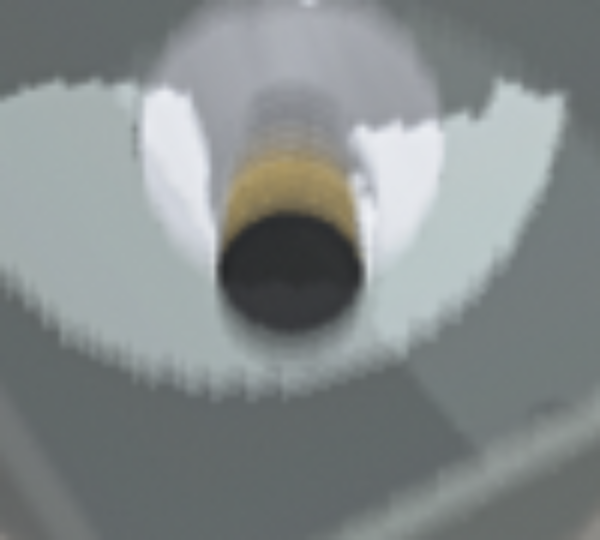

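Emit:
move_arm([
  [100, -0.003, -0.002, 0, 0],
  [100, -0.003, -0.002, 0, 0],
])

```text
t: 2.87
ee_pos: [565.0, 146.0, 216.2]
orientation: [0.52, 3.098, 0.0]
ft_force: [-0.2, 1.0, -0.1]
width: 53.2
```

```bash
python3 -c "
from h import *
o=get_obs();print(o['ee_pos'],o['width']);print(delta((568.2,144.8,91)))"
```

```text
[565.02853313 145.96532803 216.20328884] 53.245634424843985
[-3.32210555e-03 -8.67300181e-05  1.25204776e-01]
```

Emit:
move_arm([
  [100, -0.003, 0, 0.02, 0],
  [100, -0.003, 0, 0.045, 0],
  [100, -0.003, 0, 0.07, 0],
  [100, -0.003, 0, 0.095, 0],
  [100, -0.003, 0, 0.11, 0],
])

```text
t: 3.28
ee_pos: [566.8, 144.9, 104.0]
orientation: [-0.52, -3.096, 0.001]
ft_force: [-0.3, 0.6, -0.2]
width: 53.5
```

Emit:
move_arm([
  [100, 0, 0, 0.01, 0],
  [100, 0, 0, 0.015, 0],
  [100, 0, 0, 0.015, 0],
])

```text
t: 3.53
ee_pos: [568.0, 145.0, 90.3]
orientation: [-0.521, -3.097, 0.001]
ft_force: [-0.1, -0.3, 0.1]
width: 53.5
```

```bash
python3 look.py w2.png vial_c;python3 -c "
from h import *
print(delta((568.2,144.8,91)))"
```

```text
[567.95614255 144.95225634  90.32068951] 3.5333 53.48601382858483 [-0.1 -0.3  0.1]
vial_c [([568.2, 143.8, 81.6], 0.94)]
[ 0.00060049 -0.000443    0.00059513]
```

View pics/w2.png

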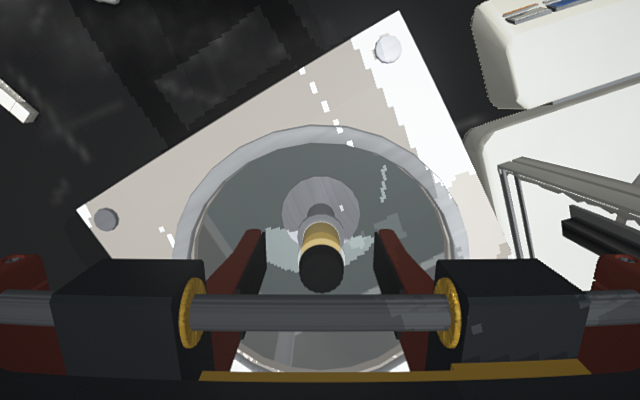

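Fingers are straddling the vial evenly, with the cap at (321,272) midway between the fingers at columns 265 and 375. Closing.

Emit:
move_arm([
  [255, 0, 0, 0, 0],
  [255, 0, 0, 0, 0],
  [255, 0, 0, 0, 0],
  [255, 0, 0, 0, 0],
  [255, 0, 0, 0, 0],
])

```text
t: 4.05
ee_pos: [568.6, 144.8, 91.0]
orientation: [0.522, 3.097, 0.0]
ft_force: [0.6, -0.1, 0.6]
width: 23.5
```

Emit:
move_arm([
  [255, 0, 0, 0, 0],
  [255, 0, 0, 0, 0],
  [255, 0, 0, -0.005, 0],
  [255, 0, 0, -0.015, 0],
  [255, 0, 0, -0.015, 0],
])

```text
t: 4.47
ee_pos: [569.4, 145.0, 107.5]
orientation: [0.522, 3.096, 0.001]
ft_force: [0.8, 0.4, -0.5]
width: 21.6
```

```bash
python3 look.py w3.png vial_c
```

```text
[569.41171061 144.98097556 107.51809823] 4.4667 21.5530415399474 [ 0.8  0.4 -0.5]
vial_c [([569.5, 142.3, 95.6], 0.67)]
```

View pics/w3.png

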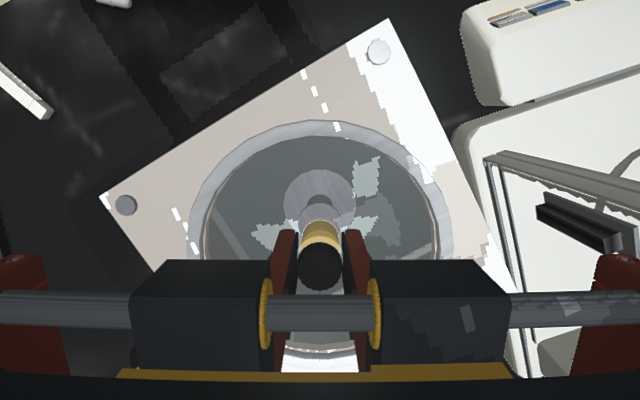

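Vial held (width 21.6, cap between the fingers at (321,268)) and clear of the pedestal. Lifting out.

Emit:
move_arm([
  [255, 0, 0, -0.02, 0],
  [255, 0, 0, -0.04, 0],
  [255, 0, 0, -0.06, 0],
  [255, 0, 0, -0.08, 0],
  [255, 0, 0, -0.1, 0],
])

```text
t: 4.98
ee_pos: [568.1, 144.7, 206.4]
orientation: [-0.522, -3.098, 0.0]
ft_force: [0.3, 1.0, -0.1]
width: 20.9
```

```bash
python3 look.py w4.png vial_c well; python3 -c "
from h import *
print(delta((492.7,-153.6,205)))
snap('side','s4.png')"
```

```text
[568.10146255 144.67682296 206.44798862] 4.9833 20.88264063464206 [ 0.3  1.  -0.1]
vial_c [([569.9, 141.8, 199.6], 0.69)]
well []
[-0.02551918 -0.30714134  0.00148066]
```

View pics/s4.png

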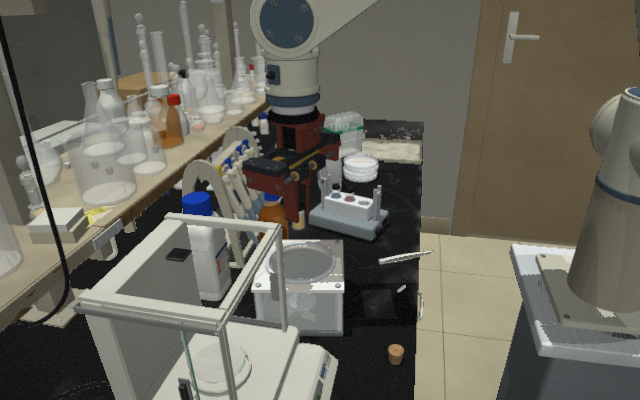

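Side view: the vial is held above the port at about (297,213) and the port is empty. Moving across to the well.

Emit:
move_arm([
  [255, 0.005, -0.025, 0, 0],
  [255, 0, -0.06, 0, 0],
  [255, 0, -0.095, 0, 0],
  [255, 0, -0.13, 0, 0],
  [255, 0, -0.165, 0, 0],
])

```text
t: 5.6
ee_pos: [512.6, -12.3, 204.0]
orientation: [-0.52, -3.095, 0.001]
ft_force: [0.8, -0.7, -0.5]
width: 21.0
```

Emit:
move_arm([
  [255, -0.005, -0.035, 0, 0],
  [255, -0.01, -0.07, 0, 0],
  [255, -0.015, -0.1, 0, 0],
  [255, -0.02, -0.125, 0, 0],
  [255, -0.025, -0.14, 0, 0],
])

```text
t: 6.02
ee_pos: [490.3, -153.6, 204.0]
orientation: [-0.524, -3.095, -0.0]
ft_force: [0.7, -0.4, -0.5]
width: 21.2
```

Emit:
move_arm([
  [255, 0, 0, 0, 0],
  [255, 0, 0, 0, 0],
])

```text
t: 6.18
ee_pos: [491.2, -151.9, 204.3]
orientation: [-0.525, -3.095, -0.001]
ft_force: [0.3, 0.4, -0.5]
width: 21.1
```

```bash
python3 look.py w5.png vial_c well vial_mid_c vial_back_c shaker; python3 -c "
from h import *
print(delta((492.7,-153.6,205)))"
```

```text
[ 491.17462463 -151.89599289  204.30413911] 6.1833 21.121079209691544 [ 0.3  0.4 -0.5]
vial_c [([493.3, -150.8, 198.1], 0.6)]
well [([495.8, -153.3, 59.6], 0.58)]
vial_mid_c [([493.6, -154.5, 197.2], 0.46)]
vial_back_c [([565.1, -176.7, 82.0], 0.42)]
shaker [([533.4, -169.0, -4.1], 0.96)]
[-0.00147621 -0.00259121  0.00051849]
```

View pics/w5.png

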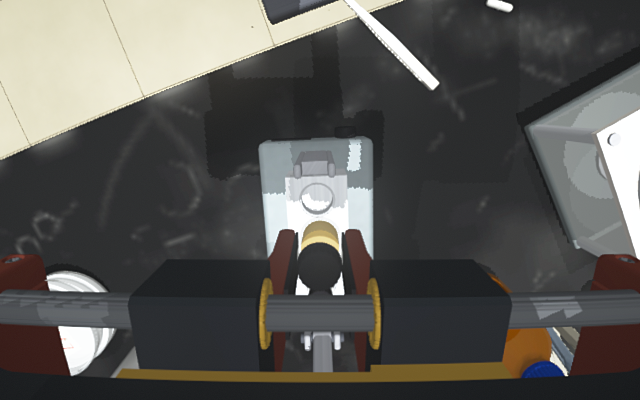

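Wrist view: the free well mouth is at about (318,198), with the held cap at (321,268). I'll zoom in on the well.

Run:
```python
from h import *
im=cv2.imread('pics/w5.png'); c=im[140:260,260:380]; cv2.imwrite('pics/w5c.png',cv2.resize(c,None,fx=5,fy=5,interpolation=cv2.INTER_CUBIC))
```

```text
(no output)
```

View pics/w5c.png

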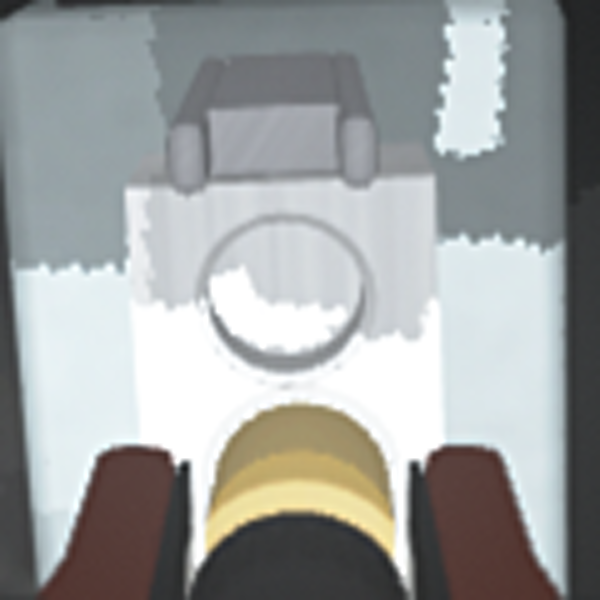

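Run:
```python
from h import *
o=get_obs();R=Ro.from_rotvec(o['orientation']).as_matrix()
for p in [(317.3,199.8),(317.3,198.5)]:
    w=atz(ray('wrist',p,o),74);print(w, R.T@(w-o['ee_pos']))
# held cap ring: top z of vial = tcp + 11+.7
im=cv2.imread('pics/w5.png'); cv2.imwrite('pics/w5d.png',cv2.resize(im[210:310,260:380],None,fx=5,fy=5,interpolation=cv2.INTER_CUBIC))
# port view comparision: vial top back-projected
c=calibration('side');print(proj('side',(493,-153.5,74)),proj('top',(493,-153.5,74)))
s=cv2.imread('pics/s0.png');cv2.imwrite('pics/s0c.png',cv2.resize(s[170:250,300:400],None,fx=6,fy=6,interpolation=cv2.INTER_CUBIC))
s=cv2.imread('pics/t0.png');cv2.imwrite('pics/t0c.png',cv2.resize(s[150:260,290:380],None,fx=5,fy=5,interpolation=cv2.INTER_CUBIC))
```

```text
[ 496.95292669 -154.41793992   74.        ] [ -5.80613221  -1.98586043 131.51712146]
[ 495.90634066 -154.05545911   74.        ] [ -4.69855232  -1.98471747 131.51748408]
[363.65996561 202.55392365] [329.89273875 226.73119631]
```

View pics/w5d.png

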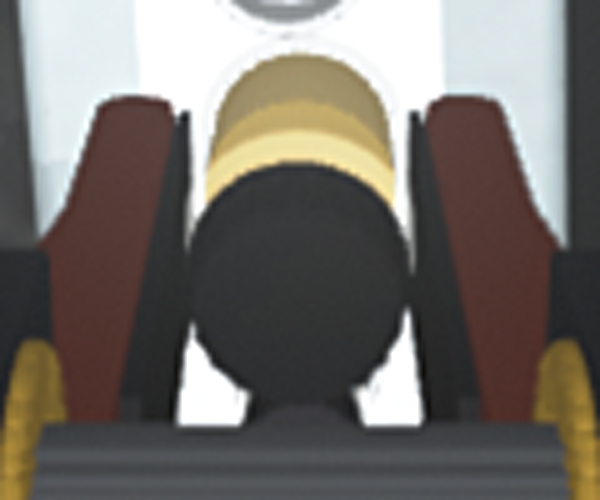

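View pics/t0c.png

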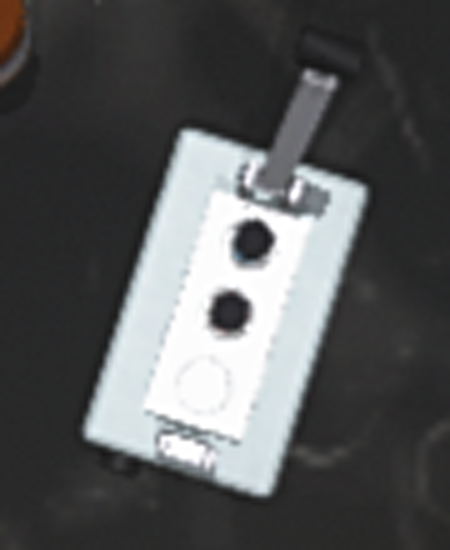

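View pics/s0c.png

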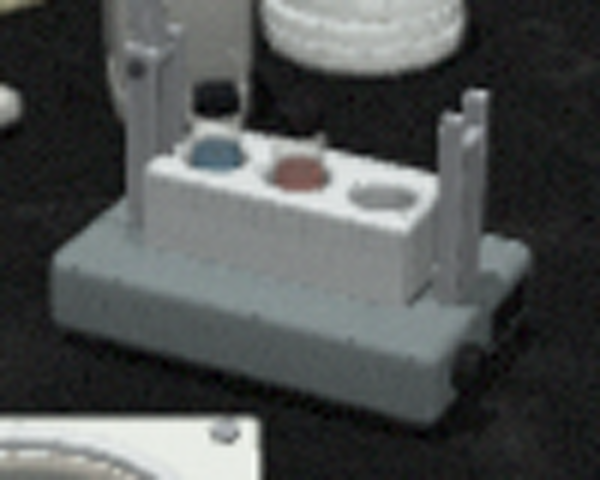

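Run:
```python
from h import *
a=atz(ray('top',(330.8,227.2)),74);b=atz(ray('side',(364,202.8)),74);print(a,b)
o=get_obs();R=Ro.from_rotvec(o['orientation']).as_matrix()
for z in (10,12):
    w=atz(ray('wrist',(319.8,270),o),o['ee_pos'][2]+z);print(R.T@(w-o['ee_pos']))
# same for port-time: cap seen before grasp
```

```text
[ 491.88857342 -155.774767     74.        ] [ 492.05559437 -152.40863398   74.        ]
[-5.08006074e-01  8.43946510e-03 -1.00001663e+01]
[ 4.61283884e-01  6.77947883e-03 -1.19998492e+01]
```

Run:
```python
from h import *
o=get_obs();R=Ro.from_rotvec(o['orientation']).as_matrix()
im=cv2.imread('pics/w5.png'); big=cv2.resize(im[140:260,260:380],None,fx=5,fy=5,interpolation=cv2.INTER_CUBIC)
outs=[]
for cx in (-4.2,-5.6):
    b=big.copy()
    cen=o['ee_pos']+R@np.array([cx,-2,0])
    for r,z,col in [(13,74-1.0,(0,0,255)),(13,60,(255,0,0)),(14,74,(0,200,0))]:
        P=[ (cen[0]+r*np.cos(t),cen[1]+r*np.sin(t),z) for t in np.linspace(0,6.283,60)]
        q=np.array([proj('wrist',p,o) for p in P]); q=(q-[260,140]+0.5)*5-0.5
        cv2.polylines(b,[np.round(q).astype(int)],True,col,1)
    outs.append(b[150:450,100:480])
cv2.imwrite('pics/w5e.png',np.hstack(outs))
```

```text
(no output)
```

View pics/w5e.png

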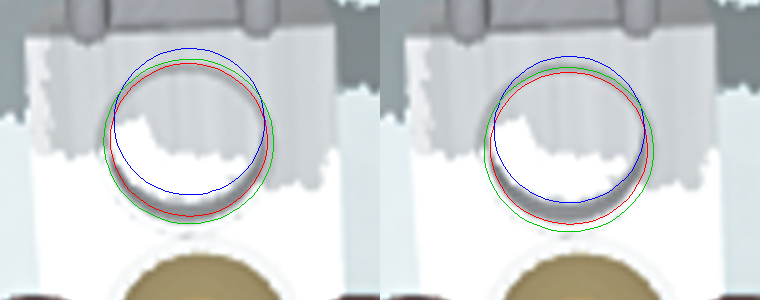

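The right-hand overlay (tool offset −5.6, −2.0) fits the well's chamfer, hole and floor. I'll shift by that and descend partway.

Emit:
move_arm([
  [255, -0.003, -0.001, 0, 0],
  [255, -0.0056, -0.002, 0.015, 0],
  [255, -0.0056, -0.002, 0.04, 0],
  [255, -0.0056, -0.002, 0.06, 0],
  [255, -0.0056, -0.002, 0.06, 0],
])

```text
t: 6.9
ee_pos: [494.8, -154.4, 142.6]
orientation: [-0.52, -3.093, -0.001]
ft_force: [-1.2, 0.3, -1.0]
width: 21.2
```

Emit:
move_arm([
  [255, 0, 0, 0, 0],
  [255, 0, 0, 0, 0],
])

```text
t: 7.07
ee_pos: [497.4, -155.4, 146.5]
orientation: [0.521, 3.097, -0.0]
ft_force: [0.7, 0.2, -0.4]
width: 21.1
```

Run:
```python
from h import *
o=get_obs();R=Ro.from_rotvec(o['orientation']).as_matrix();print(o['ee_pos'],o['width'],R[:,2])
im=snap('wrist','w6.png'); b=cv2.resize(im[110:310,240:400],None,fx=4,fy=4,interpolation=cv2.INTER_CUBIC)
c=b.copy()
for r,z,col in [(13,73,(0,0,255)),(14,74,(0,200,0))]:
    P=[(o['ee_pos'][0]+r*np.cos(t),o['ee_pos'][1]+r*np.sin(t),z) for t in np.linspace(0,6.283,60)]
    q=np.array([proj('wrist',p,o) for p in P]); q=(q-[240,110]+.5)*4-.5
    cv2.polylines(c,[np.round(q).astype(int)],True,col,1)
cv2.imwrite('pics/w6e.png',np.hstack([b,c])[:600,:1280][:, :][::1,::1][:600] if 0 else cv2.resize(np.hstack([b,c])[:560],(800,350)))
```

```text
[ 497.42923669 -155.41249074  146.52033307] 21.126631646143867 [ 9.14043686e-04 -3.18687244e-04 -9.99999531e-01]
```

View pics/w6e.png

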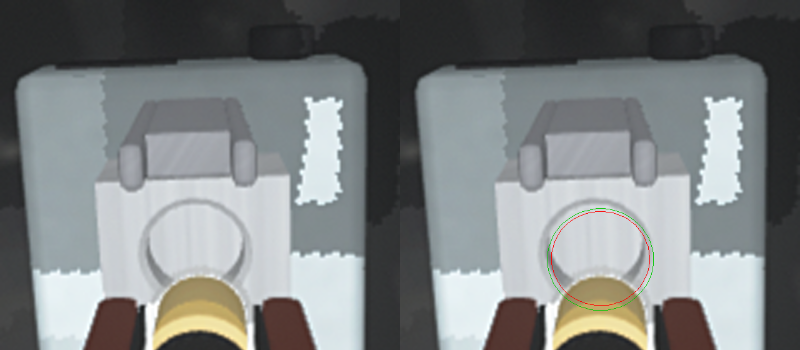

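Emit:
move_arm([
  [255, 0, 0, 0, 0],
  [255, 0, 0, 0, 0],
  [255, 0, 0, 0, 0],
])

```text
t: 7.37
ee_pos: [497.2, -155.5, 146.5]
orientation: [0.522, 3.097, -0.0]
ft_force: [1.0, -0.4, 1.1]
width: 20.9
```

```bash
cat > ov.py <<'E'
import sys
from h import *
f=sys.argv[1];offs=[tuple(map(float,a.split(','))) for a in sys.argv[2:]]
o=get_obs();R=Ro.from_rotvec(o['orientation']).as_matrix();print(o['ee_pos'],o['width'],R[:,2],o['t'])
im=snap('wrist',f); x0,y0=270,145
b=cv2.resize(im[y0:y0+110,x0:x0+100],None,fx=4,fy=4,interpolation=cv2.INTER_CUBIC)
L=[]
for dx,dy in offs:
    c=b.copy(); cen=o['ee_pos']+R@np.array([dx,dy,0])
    for r,z,col in [(13,73,(0,0,255)),(14,74,(0,200,0))]:
        P=[(cen[0]+r*np.cos(t),cen[1]+r*np.sin(t),z) for t in np.linspace(0,6.283,60)]
        q=np.array([proj('wrist',p,o) for p in P]); q=(q-[x0,y0]+.5)*4-.5
        cv2.polylines(c,[np.round(q).astype(int)],True,col,1)
    L.append(c)
cv2.imwrite('pics/e'+f,np.hstack(L)); print(get_obs()['ee_pos'])
E
python3 ov.py w7.png 0,0 2.3,-1.2
```

```text
[ 497.16640885 -155.4882405   146.50052034] 20.86300382449389 [ 1.38631209e-03 -4.78175598e-04 -9.99998925e-01] 7.3667
[ 497.0400183  -155.45610409  146.32195114]
```

View pics/ew7.png

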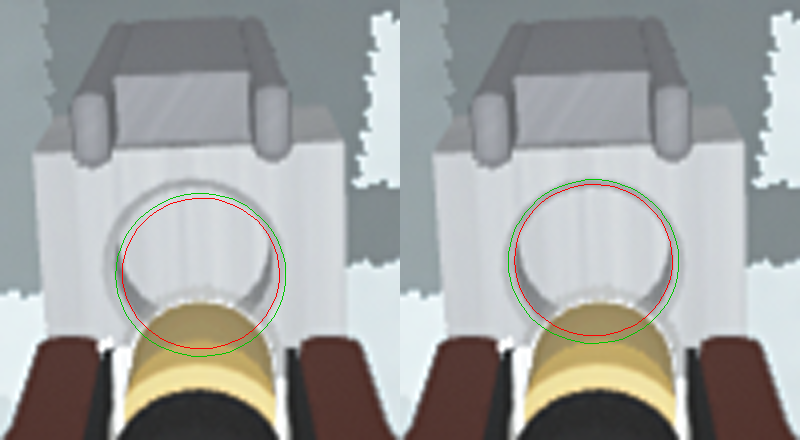

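Emit:
move_arm([
  [255, 0.0015, -0.0009, 0.005, 0],
  [255, 0.0015, -0.0009, 0.015, 0],
  [255, 0.0015, -0.0009, 0.026, 0],
  [255, 0.0015, -0.0009, 0.026, 0],
  [255, 0.0015, -0.0009, 0.026, 0],
])

```text
t: 7.83
ee_pos: [494.1, -155.4, 118.4]
orientation: [-0.521, -3.095, -0.001]
ft_force: [0.8, 0.2, 0.1]
width: 21.1
```

```bash
sed -i 's/(13,73,/(13,72,/;s/(14,74,/(15.2,74,/;s/x0,y0=270,145/x0,y0=270,165/' ov.py; python3 ov.py w8.png 0,0 1,0; python3 -c "
from h import *
im=snap('side','s8.png');cv2.imwrite('pics/s8c.png',cv2.resize(im[130:260,270:410],None,fx=4,fy=4))"
```

```text
[ 494.13581088 -155.42746207  118.35744943] 21.136148757210147 [-2.60484924e-03  8.65124200e-04 -9.99996233e-01] 7.8333
[ 494.63046491 -155.58853947  118.92771277]
```

View pics/ew8.png

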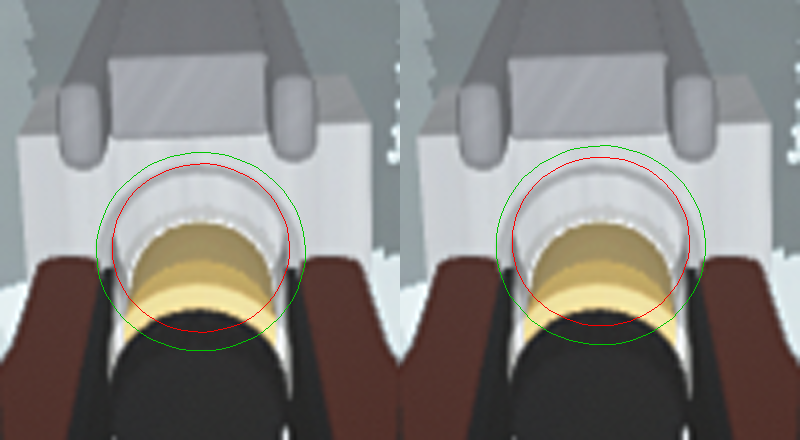

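View pics/s8c.png

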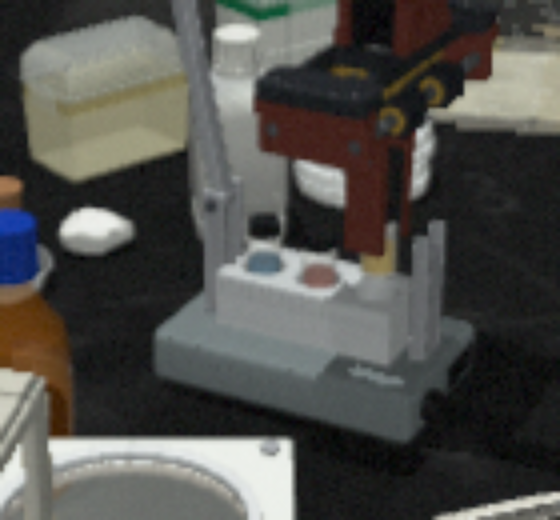

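Emit:
move_arm([
  [255, 0, 0, 0, 0],
  [255, 0, 0, 0, 0],
  [255, 0, 0, 0, 0],
  [255, 0, 0, 0, 0],
])

```text
t: 8.27
ee_pos: [495.2, -155.7, 119.9]
orientation: [0.522, 3.097, -0.0]
ft_force: [0.1, -1.1, -0.4]
width: 20.9
```

```bash
sed -i 's/15.2,74/14,74/;s/(13,72/(13,73/' ov.py; python3 ov.py w9.png 0,0 0,0
python3 - <<'E'
from h import *
im=cv2.imread('pics/w9.png');a=cv2.resize(im[165:275,270:370],None,fx=5,fy=5,interpolation=cv2.INTER_CUBIC)
cv2.imwrite('pics/w9c.png',a)
E
```

```text
[ 495.17110979 -155.73959017  119.93733118] 20.918226936322203 [ 4.60432875e-04 -1.91502183e-04 -9.99999876e-01] 8.2667
[ 495.16323365 -155.75510421  119.89908318]
```

View pics/ew9.png

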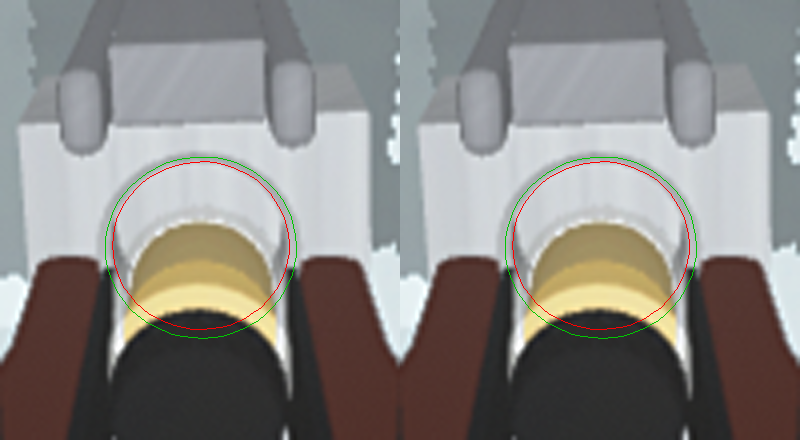

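View pics/w9c.png

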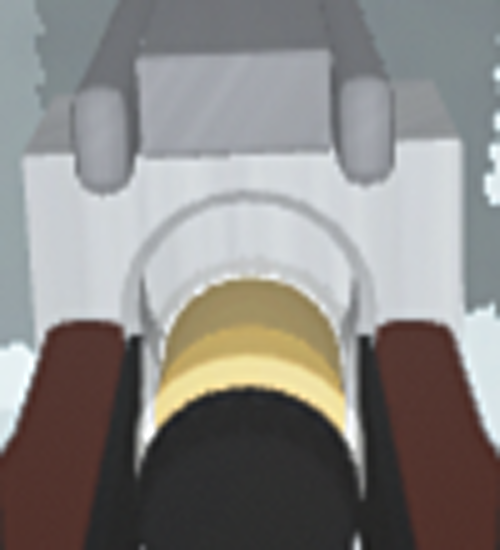

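The ring matches the predicted position to within 0.5 mm. Descending gently.

Emit:
move_arm([
  [255, 0, 0, 0.005, 0],
  [255, 0, 0, 0.01, 0],
  [255, 0, 0, 0.015, 0],
  [255, 0, 0, 0.018, 0],
  [255, 0, 0, 0.02, 0],
])

```text
t: 8.73
ee_pos: [494.6, -155.6, 98.9]
orientation: [-0.522, -3.097, -0.0]
ft_force: [0.5, 0.4, 0.0]
width: 21.4
```

Emit:
move_arm([
  [255, 0, 0, 0.002, 0],
  [255, 0, 0, 0.004, 0],
  [255, 0, 0, 0.006, 0],
  [255, 0, 0, 0.006, 0],
  [255, 0, 0, 0.006, 0],
])

```text
t: 9.15
ee_pos: [495.0, -155.7, 93.6]
orientation: [-0.522, -3.098, 0.0]
ft_force: [-0.7, -0.3, -0.6]
width: 21.3
```

```bash
python3 look.py w10.png vial_c; python3 -c "
from h import *
im=snap('side','s10.png');cv2.imwrite('pics/s10c.png',cv2.resize(im[130:260,270:410],None,fx=4,fy=4))"
```

```text
[ 494.99104253 -155.68979284   93.62936148] 9.15 21.30684025205827 [-0.7 -0.3 -0.6]
vial_c [([495.4, -155.6, 86.2], 0.75)]
```

View pics/s10c.png

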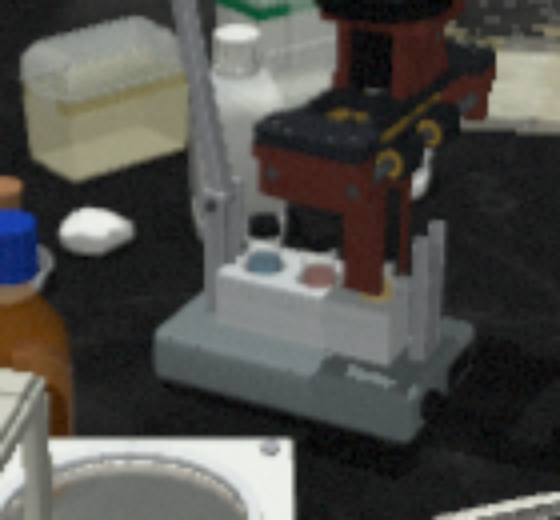

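View pics/w10.png

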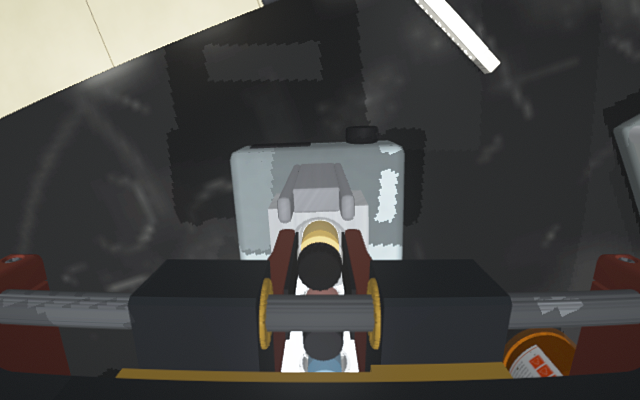

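The vial is in the well (z 93.6, no side load). Lowering 1 mm more, then opening.

Emit:
move_arm([
  [255, 0, 0, 0.001, 0],
  [255, 0, 0, 0.001, 0],
  [255, 0, 0, 0.001, 0],
])

```text
t: 9.55
ee_pos: [495.2, -155.7, 92.9]
orientation: [0.522, 3.097, -0.0]
ft_force: [0.6, -0.1, 0.9]
width: 21.0
```

Emit:
move_arm([
  [150, 0, 0, 0, 0],
  [150, 0, 0, 0, 0],
  [150, 0, 0, 0, 0],
  [150, 0, 0, 0, 0],
])

```text
t: 9.88
ee_pos: [495.0, -155.7, 92.6]
orientation: [-0.522, -3.098, 0.0]
ft_force: [-0.8, -0.3, -0.9]
width: 36.0
```

```bash
python3 look.py w11.png vial_c
```

```text
[ 494.95445786 -155.68177719   92.6154135 ] 9.8833 36.027533439628456 [-0.8 -0.3 -0.9]
vial_c [([498.0, -158.6, 82.7], 0.96)]
```

View pics/w11.png

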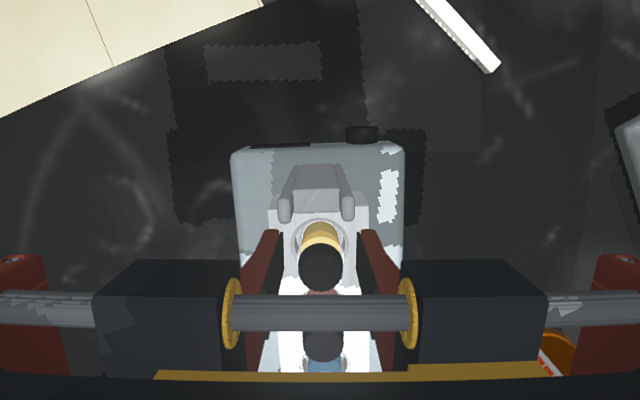

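Released: cap at (321,267), centred in the well mouth. Rising straight up.

Emit:
move_arm([
  [150, 0, 0, -0.015, 0],
  [150, 0, 0, -0.05, 0],
  [150, 0, 0, -0.09, 0],
  [100, 0, 0, -0.13, 0],
  [100, 0, 0, -0.165, 0],
])

```text
t: 10.4
ee_pos: [495.0, -155.7, 260.1]
orientation: [0.522, 3.097, -0.0]
ft_force: [1.2, -0.6, 0.7]
width: 46.1
```

Emit:
move_arm([
  [100, 0, 0, -0.035, 0],
  [100, 0, 0, -0.06, 0],
  [100, 0, 0, -0.075, 0],
  [100, 0, 0, -0.075, 0],
])

```text
t: 10.73
ee_pos: [496.6, -156.2, 336.5]
orientation: [0.521, 3.091, -0.002]
ft_force: [0.5, -0.1, 0.5]
width: 53.5
```

```bash
python3 look.py w12.png vial_c bar_knob bar_hinge vial_back_c
python3 - <<'E'
from h import *
im=snap('side','s12.png');cv2.imwrite('pics/s12c.png',cv2.resize(im[90:250,270:410],None,fx=3.5,fy=3.5,interpolation=cv2.INTER_CUBIC))
for n in ['vial_c','bar_knob','bar_hinge']: print(n,[(np.round(d['location'],1).tolist(),round(d['conf'],2)) for d in place_of('side',n)[:3]])
for n in ['bar_knob']:
    for r in regions_of('side',n)[:2]:
        m=r['region'];ys,xs=np.nonzero(m);print(r['conf'],xs.min(),xs.max(),ys.min(),ys.max())
print(delta((628,-199,310)))
E
```

```text
[ 496.6188533  -156.21307211  336.49244888] 10.7333 53.47796270848151 [ 0.5 -0.1  0.5]
vial_c [([497.0, -158.0, 84.4], 0.66)]
bar_knob []
bar_hinge [([588.5, -183.1, 113.3], 0.82)]
vial_back_c [([563.6, -175.4, 81.3], 0.65), ([530.1, -171.5, 79.1], 0.24)]
vial_c [([494.5, -153.6, 85.8], 0.57)]
bar_knob [([626.3, -194.9, 283.6], 0.93)]
bar_hinge [([594.7, -182.5, 120.0], 0.75)]
0.56 306 328 105 179
[-0.14006296  0.0026596   0.02174329]
```

View pics/s12c.png

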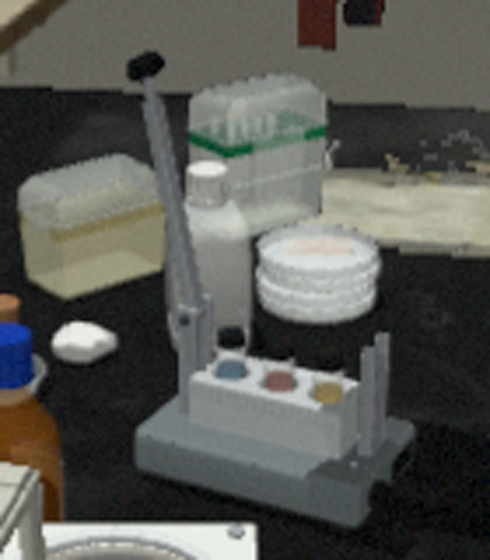

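View pics/w12.png

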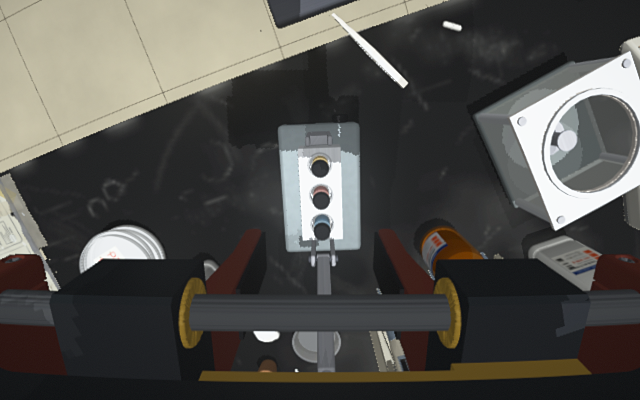

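Side view: the yellow vial stands level with its neighbours, seated in the front well at about (330,390) in the crop. The knob is at (146,66). Wrist view: three caps in line at (320,166), (321,197) and (322,227). Next I'll look at the knob from above.

Emit:
move_arm([
  [100, -0.03, 0.001, -0.009, 0],
  [100, -0.06, 0.002, -0.009, 0],
  [100, -0.09, 0.003, -0.009, 0],
  [100, -0.115, 0.003, -0.009, 0],
  [100, -0.14, 0.003, -0.009, 0],
])

```text
t: 11.65
ee_pos: [629.5, -199.1, 341.1]
orientation: [-0.522, -3.097, -0.0]
ft_force: [1.1, -0.5, 0.0]
width: 53.4
```

Emit:
move_arm([
  [100, 0, 0, 0, 0],
  [100, 0, 0, 0, 0],
  [100, 0, 0, 0, 0],
  [100, 0, 0, 0, 0],
])

```text
t: 11.98
ee_pos: [627.4, -198.4, 341.5]
orientation: [-0.522, -3.097, -0.0]
ft_force: [-0.9, 0.2, 0.1]
width: 53.5
```

```bash
python3 look.py w13.png bar_knob
python3 - <<'E'
from h import *
for n in ['bar_knob']:
    for r in regions_of('wrist',n)[:2]:
        m=r['region'];ys,xs=np.nonzero(m);print(r['conf'],xs.min(),xs.max(),ys.min(),ys.max())
E
```

```text
[ 627.38587598 -198.4321137   341.54263171] 11.9833 53.47732701704344 [-0.9  0.2  0.1]
bar_knob [([627.7, -192.7, 281.4], 0.77), ([680.9, -30.9, 0.8], 0.26)]
0.71 302 344 133 231
```

View pics/w13.png

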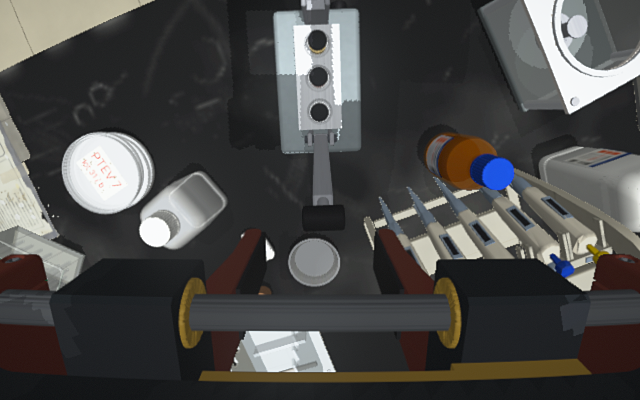

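Wrist view: knob at about (323,218), columns 302–344, midway between the open fingers. The pipette rack is to the right and far below.

Run:
```python
from h import *
o=get_obs();R=Ro.from_rotvec(o['orientation']).as_matrix()
im=cv2.imread('pics/w13.png'); cv2.imwrite('pics/w13c.png',cv2.resize(im[120:250,270:380],None,fx=5,fy=5,interpolation=cv2.INTER_CUBIC)[:600])
for p in [(323,218),(302,218),(344,218)]:
    w=atz(ray('wrist',p,o),283);print(w, R.T@(w-o['ee_pos']))
h=np.array([591.6,-189.1]);
```

```text
[ 627.18965505 -196.18538861  283.        ] [ 1.2710978   2.0275183  59.13471378]
[ 622.92678289 -208.51125575  283.        ] [  1.26080146 -11.01468143  59.13472505]
[ 631.45857437 -183.85913165  283.        ] [ 1.27580839 15.07206738 59.13470452]
```

View pics/w13c.png

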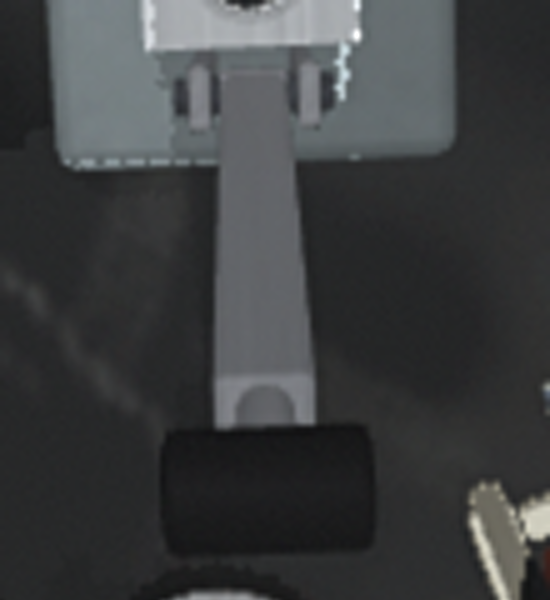

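Run:
```python
from h import *
o=get_obs();R=Ro.from_rotvec(o['orientation']).as_matrix()
im=cv2.imread('pics/w13.png'); g=cv2.cvtColor(im,cv2.COLOR_BGR2GRAY)
pts=[]
for p in [(317,40),(318,76),(319,112)]:
    x,y=p; s=g[y-12:y+13,x-12:x+13]; m=(s<60).astype(np.uint8)
    n,l,st,c=cv2.connectedComponentsWithStats(m); k=l[12,12]; print(st[k],c[k])
    q=(x-12+c[k][0],y-12+c[k][1]); w=atz(ray('wrist',q,o),104); print(np.round(q,1),np.round(w,1),np.round(R.T@(w-o['ee_pos']),1))
w=atz(ray('wrist',(321.4,137.5),o),118);print(w)
cv2.imwrite('pics/w13v.png',cv2.resize(im[20:160,270:370],None,fx=4,fy=4,interpolation=cv2.INTER_CUBIC))
```

```text
[  4   2  17  20 270] [11.95925926 11.61851852]
[317.   39.6] [ 497.1 -156.3  104. ] [137.3  -2.9 238.1]
[  4   4  17  18 248] [12.08064516 12.33064516]
[318.1  76.3] [ 532.  -167.2  104. ] [100.8  -1.8 238.1]
[  4   4  17  17 230] [12.03043478 11.96521739]
[319. 112.] [ 567.  -178.3  104. ] [ 64.1  -0.7 238.1]
[ 592.53673687 -184.43780377  118.        ]
```

View pics/w13v.png

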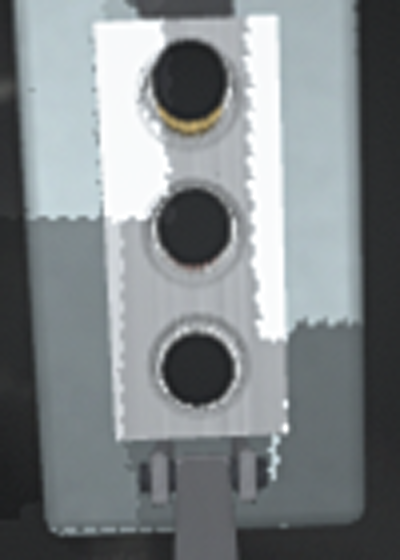

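Emit:
move_arm([
  [100, 0.001, 0.002, 0, -0.03],
  [100, 0.001, 0.002, 0.01, -0.03],
  [100, 0.001, 0.002, 0.03, -0.03],
  [100, 0.001, 0.002, 0.05, -0.03],
  [100, 0.001, 0.002, 0.06, -0.03],
])

```text
t: 12.55
ee_pos: [626.5, -196.1, 278.9]
orientation: [-0.476, -3.102, -0.001]
ft_force: [-0.3, -0.0, -0.2]
width: 53.2
```

Emit:
move_arm([
  [100, 0, 0, 0.004, 0],
  [100, 0, 0, 0.004, 0],
  [100, 0, 0, 0.004, 0],
])

```text
t: 12.8
ee_pos: [628.3, -196.6, 278.2]
orientation: [0.476, 3.105, -0.0]
ft_force: [0.2, 0.4, -0.0]
width: 53.2
```

```bash
python3 look.py w14.png bar_knob
python3 - <<'E'
from h import *
o=get_obs();R=Ro.from_rotvec(o['orientation']).as_matrix();print(R[:2,:2])
s=snap('side','s14.png');cv2.imwrite('pics/s14c.png',cv2.resize(s[60:200,250:390],None,fx=4,fy=4,interpolation=cv2.INTER_CUBIC))
E
```

```text
[ 628.28196556 -196.62394444  278.23234745] 12.8 53.153862466774044 [ 0.2  0.4 -0. ]
bar_knob [([626.7, -194.6, 278.5], 0.56)]
[[-0.95416485  0.29927547]
 [ 0.29927475  0.95416675]]
```

View pics/w14.png

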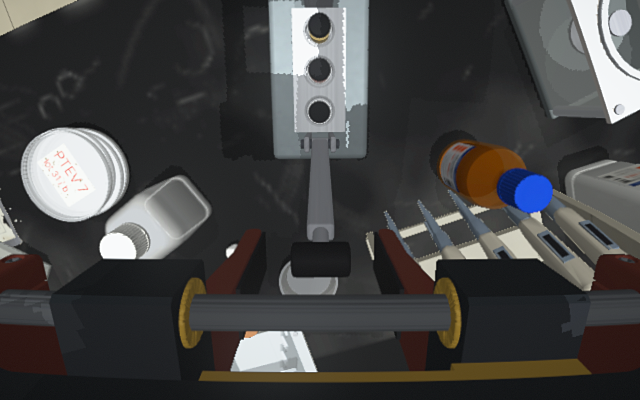

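View pics/s14c.png

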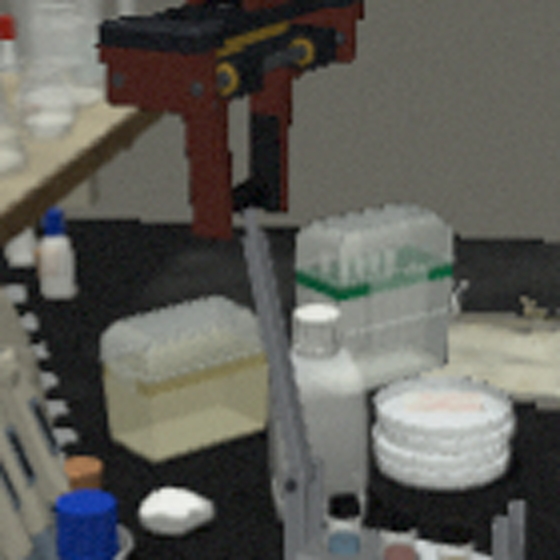

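Run:
```python
from h import *
o=get_obs();R=Ro.from_rotvec(o['orientation']).as_matrix()
for z in (279,281,284):
    w=atz(ray('wrist',(321.3,259.5),o),z);print(w, R.T@(w-o['ee_pos']))
```

```text
[ 628.81769205 -196.09235277  279.        ] [-0.01505567  0.67606771 -0.12104991]
[ 627.95252837 -195.83233879  281.        ] [ 0.88426018  0.66522719 -2.12285633]
[ 626.65478285 -195.44231782  284.        ] [ 2.23323395  0.64896642 -5.12556597]
```

The knob is centred between the fingers, within about 1 mm. Closing on its flat ends.

Emit:
move_arm([
  [255, 0.001, 0.0007, 0.001, 0],
  [255, 0.001, 0.0007, 0.001, 0],
  [255, 0.001, 0.0007, 0.001, 0],
  [255, 0.001, 0.0007, 0.001, 0],
  [255, 0.001, 0.0007, 0.001, 0],
])

```text
t: 13.37
ee_pos: [627.2, -195.9, 276.8]
orientation: [0.475, 3.105, -0.001]
ft_force: [-1.1, -0.4, 0.9]
width: 25.6
```

Emit:
move_arm([
  [255, 0, 0, 0, 0],
  [255, 0, 0, 0, 0],
  [255, 0, 0, 0, 0],
])

```text
t: 13.62
ee_pos: [627.2, -195.9, 276.8]
orientation: [0.476, 3.105, -0.001]
ft_force: [-0.8, -2.3, 2.1]
width: 25.4
```

```bash
python3 look.py w15.png
python3 - <<'E'
from h import *
# arc rows in tool axes (x_tool = toward front = -x shaker)
o=get_obs(); g=o['ee_pos'][2]+5
s=35.; q0=np.pi/2+np.arcsin(s/172)
print('q0',q0,'knob z pred',113+172*np.sin(q0),'grasp z',g)
for i,q in enumerate(np.linspace(q0,0,26)):
    print(i,round(q,3),np.round([-172*np.cos(q0)*-1*-1*1,0],0) if 0 else (round((172*np.cos(q)-172*np.cos(q0)),1), round(172*np.sin(q0)-172*np.sin(q),1)))
E
```

```text
[ 627.23506974 -195.88295952  276.84385118] 13.6167 25.390151171539625 [-0.8 -2.3  2.1]
q0 1.7757158546343688 knob z pred 281.4013064082343 grasp z 281.79060955000944
0 1.776 (np.float64(0.0), np.float64(0.0))
1 1.705 (np.float64(12.0), np.float64(-2.1))
2 1.634 (np.float64(24.2), np.float64(-3.3))
3 1.563 (np.float64(36.4), np.float64(-3.6))
4 1.492 (np.float64(48.6), np.float64(-3.1))
5 1.421 (np.float64(60.7), np.float64(-1.7))
6 1.35 (np.float64(72.7), np.float64(0.6))
7 1.279 (np.float64(84.6), np.float64(3.7))
8 1.207 (np.float64(96.1), np.float64(7.6))
9 1.136 (np.float64(107.4), np.float64(12.4))
10 1.065 (np.float64(118.3), np.float64(17.9))
11 0.994 (np.float64(128.7), np.float64(24.2))
12 0.923 (np.float64(138.7), np.float64(31.2))
13 0.852 (np.float64(148.2), np.float64(38.9))
14 0.781 (np.float64(157.1), np.float64(47.3))
15 0.71 (np.float64(165.4), np.float64(56.2))
16 0.639 (np.float64(173.0), np.float64(65.8))
17 0.568 (np.float64(180.0), np.float64(75.8))
18 0.497 (np.float64(186.2), np.float64(86.4))
19 0.426 (np.float64(191.6), np.float64(97.3))
20 0.355 (np.float64(196.3), np.float64(108.6))
21 0.284 (np.float64(200.1), np.float64(120.2))
22 0.213 (np.float64(203.1), np.float64(132.0))
23 0.142 (np.float64(205.3), np.float64(144.0))
24 0.071 (np.float64(206.6), np.float64(156.2))
25 0.0 (np.float64(207.0), np.float64(168.4))
```

View pics/w15.png

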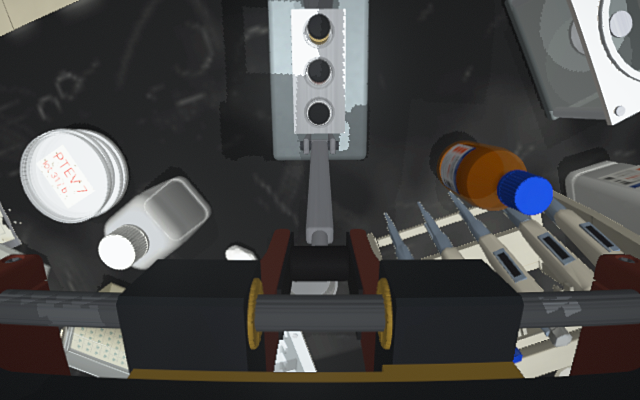

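Knob pinched (width 25.4). Following the arc and watching the force.

Emit:
move_arm([
  [255, 0.012, 0, -0.002, 0],
  [255, 0.024, 0, -0.0033, 0],
  [255, 0.0364, 0, -0.0036, 0],
  [255, 0.0486, 0, -0.0031, 0],
  [255, 0.0607, 0, -0.0017, 0],
])

```text
t: 14.08
ee_pos: [569.7, -178.2, 279.1]
orientation: [0.475, 3.103, -0.003]
ft_force: [-1.1, -4.7, 0.9]
width: 25.6
```

```bash
python3 look.py w16.png
```

```text
[ 569.6680719  -178.23914613  279.07038201] 14.0833 25.575670127591113 [-1.1 -4.7  0.9]
```

View pics/w16.png

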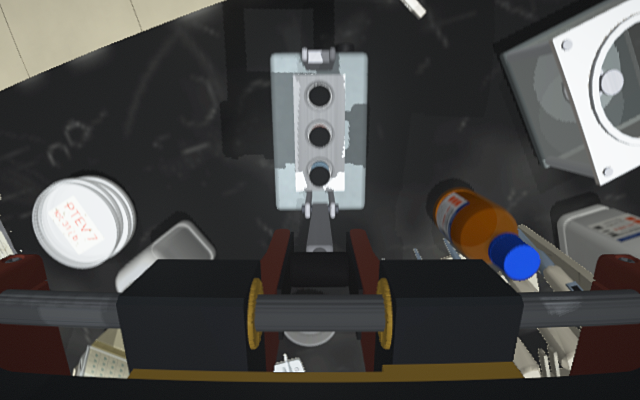

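Emit:
move_arm([
  [255, 0.012, -0.0003, 0.0023, 0],
  [255, 0.0239, -0.0005, 0.0054, 0],
  [255, 0.0354, -0.0005, 0.0093, 0],
  [255, 0.0467, -0.0005, 0.0141, 0],
  [255, 0.0576, -0.0005, 0.0196, 0],
])

```text
t: 14.55
ee_pos: [514.6, -161.5, 260.3]
orientation: [0.475, 3.102, -0.003]
ft_force: [-3.0, -5.2, 7.4]
width: 25.6
```

Emit:
move_arm([
  [255, 0.0104, 0, 0.0063, 0],
  [255, 0.0204, 0, 0.0133, 0],
  [255, 0.0299, 0, 0.021, 0],
  [255, 0.0388, 0, 0.0294, 0],
  [255, 0.0471, 0, 0.0383, 0],
])

```text
t: 14.97
ee_pos: [468.3, -147.3, 221.0]
orientation: [-0.475, -3.105, 0.003]
ft_force: [-5.7, -6.0, 6.0]
width: 25.5
```

```bash
python3 look.py w17.png;python3 - <<'E'
from h import *
s=snap('side','s17.png');cv2.imwrite('pics/s17c.png',cv2.resize(s[80:240,270:410],None,fx=3.5,fy=3.5,interpolation=cv2.INTER_CUBIC))
E
```

```text
[ 468.26712656 -147.33132869  220.99863201] 14.9667 25.49987131540829 [-5.7 -6.   6. ]
```

View pics/s17c.png

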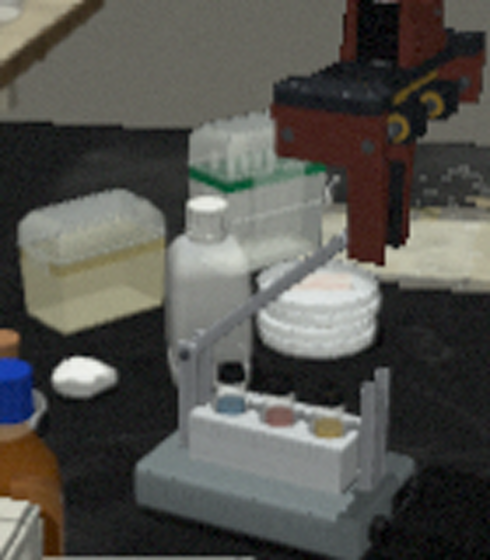

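The bar is following the fingers (about 40° now) and the vials are undisturbed. Continuing.

Emit:
move_arm([
  [255, 0.0076, -0.0004, 0.0096, 0],
  [255, 0.0146, -0.0006, 0.0196, 0],
  [255, 0.0208, -0.0006, 0.0302, 0],
  [255, 0.0262, -0.0006, 0.0411, 0],
  [255, 0.0309, -0.0006, 0.0524, 0],
])

```text
t: 15.48
ee_pos: [438.1, -138.2, 167.8]
orientation: [-0.474, -3.104, 0.002]
ft_force: [-6.4, -6.2, 3.0]
width: 26.0
```

```bash
python3 look.py w18.png;python3 - <<'E'
from h import *
s=snap('side','s18.png');cv2.imwrite('pics/s18c.png',cv2.resize(s[80:240,270:410],None,fx=3.5,fy=3.5,interpolation=cv2.INTER_CUBIC))
E
```

```text
[ 438.11246006 -138.2151808   167.75568632] 15.4833 25.972365833359873 [-6.4 -6.2  3. ]
```

View pics/w18.png

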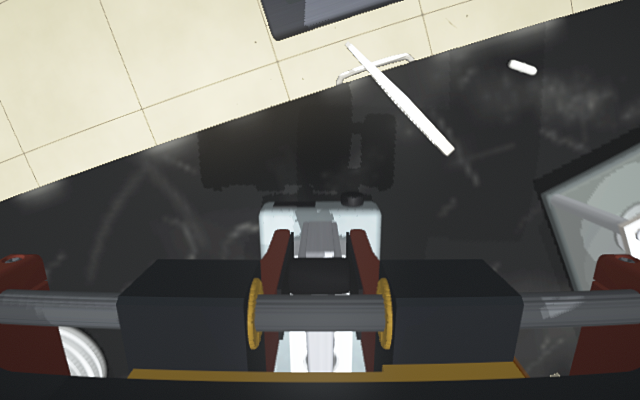

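Emit:
move_arm([
  [255, 0.0045, -0.0005, 0.0116, 0],
  [255, 0.0078, -0.001, 0.0234, 0],
  [255, 0.01, -0.001, 0.0354, 0],
  [255, 0.0113, -0.001, 0.045, 0],
  [255, 0.0113, -0.001, 0.05, 0],
])

```text
t: 16.0
ee_pos: [427.0, -135.0, 116.9]
orientation: [-0.475, -3.102, -0.001]
ft_force: [-7.2, -1.2, 2.7]
width: 25.3
```

```bash
python3 look.py w19.png;python3 - <<'E'
from h import *
s=snap('side','s19.png');cv2.imwrite('pics/s19c.png',cv2.resize(s[80:240,270:410],None,fx=3.5,fy=3.5,interpolation=cv2.INTER_CUBIC))
E
```

```text
[ 427.03736036 -135.03401709  116.92209095] 16.0 25.275634925369634 [-7.2 -1.2  2.7]
```

View pics/s19c.png

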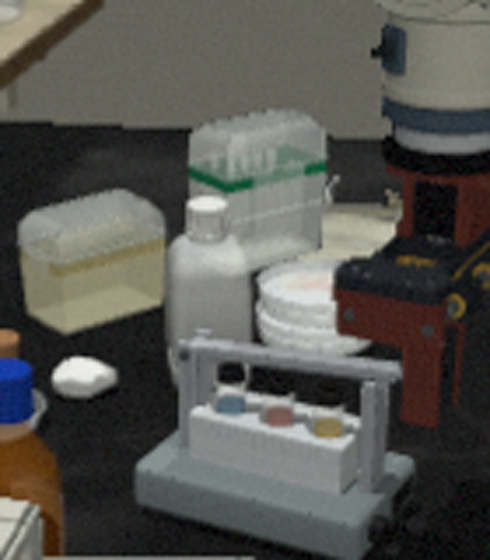

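View pics/w19.png

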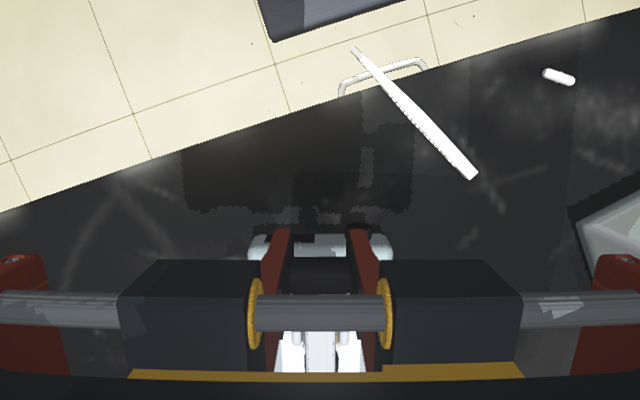

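The bar is entering the fork. Pressing down in small steps until the hard stop.

Emit:
move_arm([
  [255, 0, 0, 0.003, 0],
  [255, 0, 0, 0.006, 0],
  [255, 0, 0, 0.008, 0],
  [255, 0, 0, 0.008, 0],
])

```text
t: 16.43
ee_pos: [426.8, -135.0, 109.4]
orientation: [-0.474, -3.101, -0.001]
ft_force: [-6.9, -1.0, -0.1]
width: 25.7
```

Emit:
move_arm([
  [255, 0, 0, 0.001, 0],
  [255, 0, 0, 0.002, 0],
  [255, 0, 0, 0.002, 0],
])

```text
t: 16.68
ee_pos: [426.8, -135.0, 107.6]
orientation: [-0.475, -3.102, -0.001]
ft_force: [-6.8, -1.1, 0.0]
width: 26.0
```

Emit:
move_arm([
  [255, 0, 0, 0.001, 0],
  [255, 0, 0, 0.002, 0],
  [255, 0, 0, 0.002, 0],
  [255, 0, 0, 0.002, 0],
])

```text
t: 17.02
ee_pos: [426.8, -135.0, 105.7]
orientation: [-0.475, -3.102, -0.001]
ft_force: [-8.1, -1.3, 0.9]
width: 25.6
```

```bash
python3 look.py w20.png;python3 - <<'E'
from h import *
s=snap('side','s20.png');cv2.imwrite('pics/s20c.png',cv2.resize(s[150:250,300:400],None,fx=6,fy=6,interpolation=cv2.INTER_CUBIC))
E
```

```text
[ 426.84486253 -134.98231066  105.67743657] 17.0167 25.649616377751624 [-8.1 -1.3  0.9]
```

View pics/s20c.png

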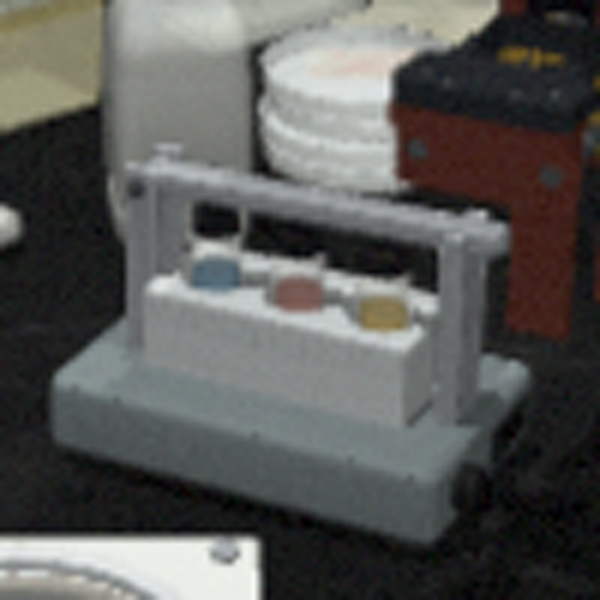

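Emit:
move_arm([
  [255, 0, 0, 0.001, 0],
  [255, 0, 0, 0.002, 0],
  [255, 0, 0, 0.003, 0],
  [255, 0, 0, 0.003, 0],
])

```text
t: 17.45
ee_pos: [426.9, -135.0, 102.6]
orientation: [-0.475, -3.102, -0.001]
ft_force: [-7.1, -1.0, 0.4]
width: 25.5
```

```bash
python3 look.py w21.png;python3 - <<'E'
from h import *
s=snap('side','s21.png');b=cv2.resize(s[150:250,300:400],None,fx=6,fy=6,interpolation=cv2.INTER_CUBIC)
h=np.array([592.5,-187.5]);d=np.array([.954,-.3])
for z,c in [(118,(0,0,255)),(113,(0,255,0))]:
    q=[]
    for L in (0,150): 
        p=h-d*L+np.array([.3,.954])*7; q.append((proj('side',(p[0],p[1],z))-[300,150]+.5)*6)
    cv2.line(b,tuple(np.round(q[0]).astype(int).tolist()),tuple(np.round(q[1]).astype(int).tolist()),c,1)
cv2.imwrite('pics/s21c.png',b)
E
```

```text
[ 426.89478768 -135.00406483  102.63505192] 17.45 25.549039251267363 [-7.1 -1.   0.4]
```

View pics/s21c.png

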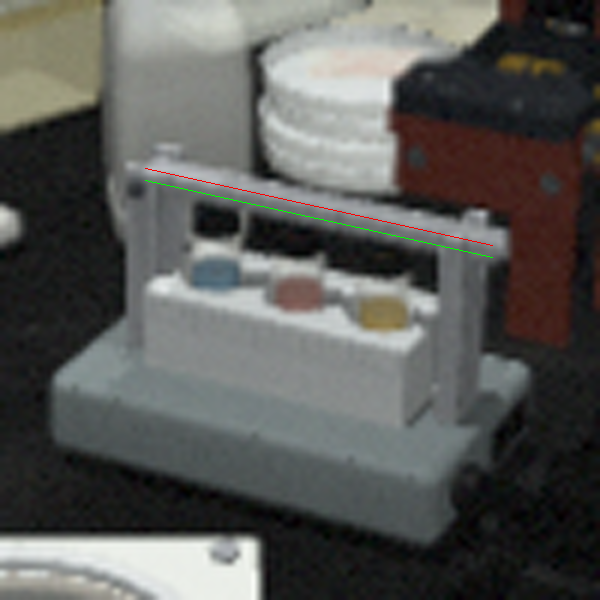

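View pics/w21.png

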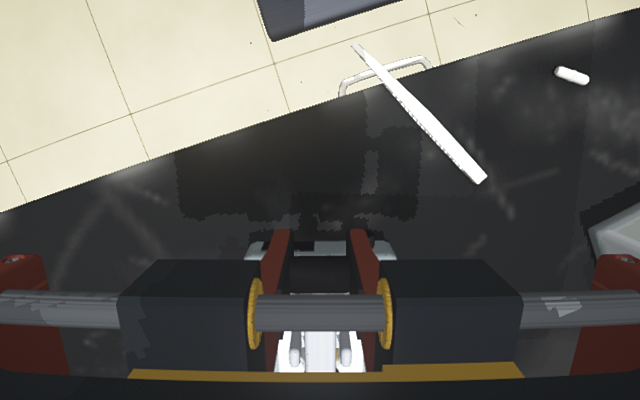

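Run:
```python
import cv2,numpy as np
L=[cv2.resize(cv2.imread(f'pics/w{i}.png')[225:300,270:370],None,fx=2.6,fy=5,interpolation=cv2.INTER_CUBIC) for i in (19,20,21)]
cv2.imwrite('pics/cmp.png',np.hstack(L))
L=[cv2.resize(cv2.imread(f'pics/s{i}.png')[170:210,310:400],None,fx=7,fy=7,interpolation=cv2.INTER_CUBIC) for i in (20,21)]
cv2.imwrite('pics/cmp2.png',np.vstack(L))
```

```text
(no output)
```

View pics/cmp.png

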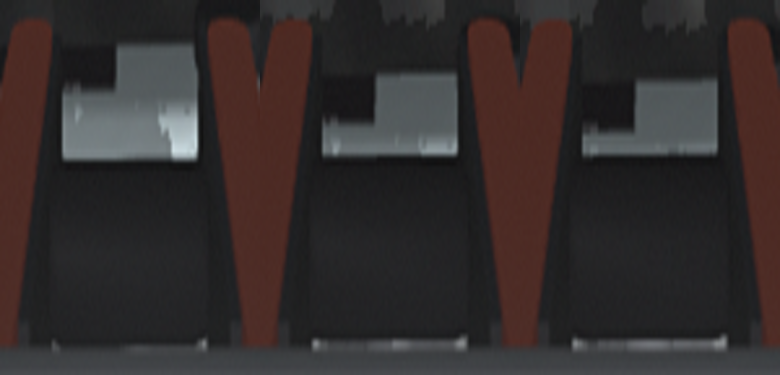

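View pics/cmp2.png

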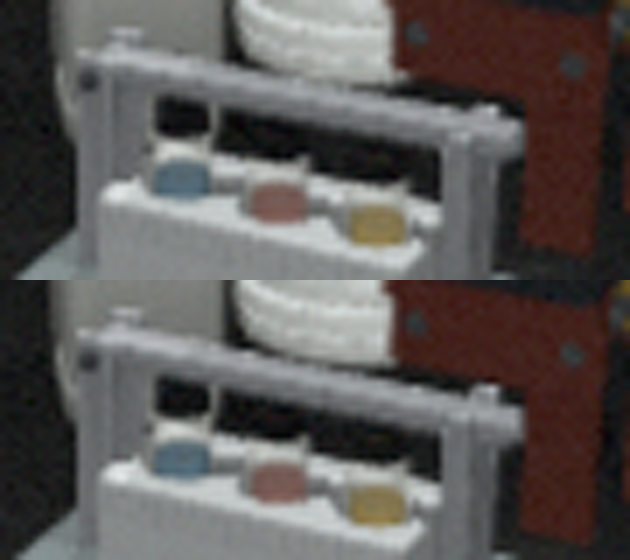

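The knob isn't moving in the grip, so the bar is still descending with the fingers. Continuing until I feel a reaction.

Emit:
move_arm([
  [255, 0, 0, 0.001, 0],
  [255, 0, 0, 0.002, 0],
  [255, 0, 0, 0.003, 0],
  [255, 0, 0, 0.003, 0],
])

```text
t: 17.88
ee_pos: [427.1, -135.0, 100.7]
orientation: [-0.475, -3.102, -0.001]
ft_force: [-11.8, 0.1, 17.8]
width: 25.8
```

Emit:
move_arm([
  [255, 0, 0, 0.001, 0],
  [255, 0, 0, 0.002, 0],
  [255, 0, 0, 0.002, 0],
])

```text
t: 18.13
ee_pos: [427.4, -135.2, 99.2]
orientation: [-0.475, -3.103, -0.0]
ft_force: [-11.5, 0.6, 23.8]
width: 25.7
```

```bash
python3 look.py w22.png;python3 - <<'E'
from h import *
snap('side','s22.png')
L=[cv2.resize(cv2.imread(f'pics/s{i}.png')[170:210,310:400],None,fx=7,fy=7,interpolation=cv2.INTER_CUBIC) for i in (21,22)]
cv2.imwrite('pics/cmp3.png',np.vstack(L))
L=[cv2.resize(cv2.imread(f'pics/w{i}.png')[225:300,270:370],None,fx=2.6,fy=5,interpolation=cv2.INTER_CUBIC) for i in (15,21,22)]
cv2.imwrite('pics/cmp4.png',np.hstack(L))
E
```

```text
[ 427.35320906 -135.15319914   99.22167598] 18.1333 25.71952196813409 [-11.5   0.6  23.8]
```

View pics/cmp3.png

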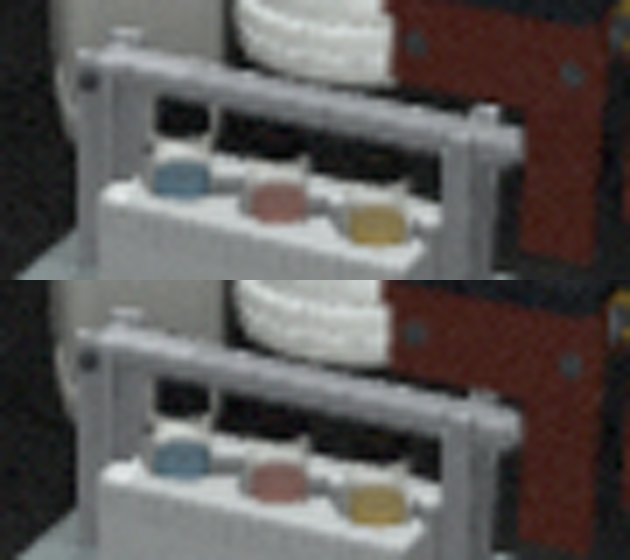

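View pics/cmp4.png

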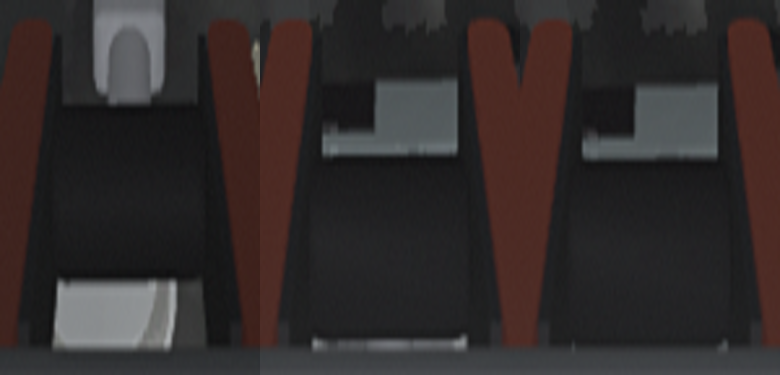

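A reaction of 18–24 N in z, with the knob now slipping in the pads, means the hard stop is reached. I'll ease off slightly and open.

Emit:
move_arm([
  [255, 0, 0, -0.001, 0],
  [100, 0, 0, -0.001, 0],
  [100, 0, 0, -0.001, 0],
  [100, 0, 0, -0.001, 0],
  [100, 0, 0, -0.001, 0],
])

```text
t: 18.65
ee_pos: [429.2, -135.5, 99.2]
orientation: [0.475, 3.104, 0.0]
ft_force: [1.1, -0.4, 0.0]
width: 48.7
```

Emit:
move_arm([
  [100, 0, 0, 0, 0],
  [100, 0, 0, 0, 0],
])

```text
t: 18.82
ee_pos: [428.7, -135.4, 99.0]
orientation: [0.475, 3.105, 0.0]
ft_force: [0.8, 0.7, 0.2]
width: 53.5
```

```bash
python3 look.py w23.png bar_knob
```

```text
[ 428.7211183  -135.44280905   98.99805145] 18.8167 53.468619457956514 [0.8 0.7 0.2]
bar_knob [([423.7, -136.0, 112.0], 0.97)]
```

View pics/w23.png

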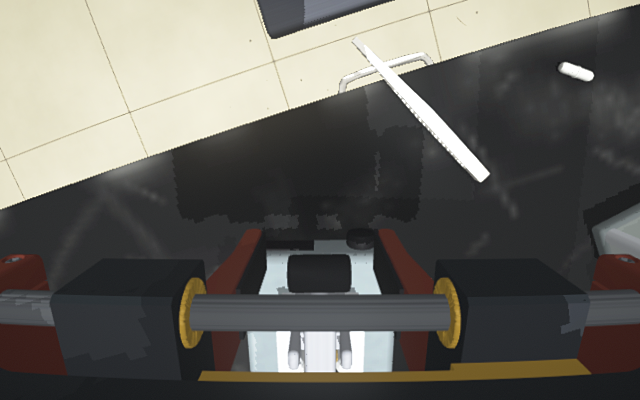

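Released, with the fingers clear of the knob on both sides (knob columns 288–350, fingers at 262 and 376). Rising straight up.

Emit:
move_arm([
  [100, 0, 0, -0.01, 0],
  [100, 0, 0, -0.035, 0],
  [100, 0, 0, -0.07, 0],
  [100, 0, 0, -0.1, 0],
  [100, 0, 0, -0.12, 0],
])

```text
t: 19.33
ee_pos: [429.3, -135.7, 222.4]
orientation: [0.475, 3.102, -0.001]
ft_force: [0.4, -0.2, -0.0]
width: 53.0
```

Emit:
move_arm([
  [100, 0, 0, 0, 0],
  [100, 0, 0, 0, 0],
  [100, 0, 0, 0, 0],
])

```text
t: 19.58
ee_pos: [427.9, -135.2, 218.7]
orientation: [-0.475, -3.105, -0.0]
ft_force: [-0.5, 0.4, -0.9]
width: 53.4
```

```bash
python3 look.py w24.png bar_knob bar_hinge
python3 - <<'E'
from h import *
s=snap('side','s24.png')
for n in ['bar_knob','bar_hinge','vial_c','amber','clear']: print(n,[(np.round(d['location'],1).tolist(),round(d['conf'],2)) for d in place_of('side',n)[:3]])
cv2.imwrite('pics/s24c.png',cv2.resize(s[160:230,300:400],None,fx=7,fy=7,interpolation=cv2.INTER_CUBIC))
E
```

```text
[ 427.94177864 -135.2242693   218.6849466 ] 19.5833 53.40065008801003 [-0.5  0.4 -0.9]
bar_knob [([430.3, -132.8, 111.8], 0.9), ([567.0, 148.0, -2.5], 0.22)]
bar_hinge [([492.7, -156.8, 56.7], 0.32)]
bar_knob [([429.6, -135.9, 115.2], 0.74)]
bar_hinge [([591.4, -182.7, 118.1], 0.69)]
vial_c [([493.4, -153.3, 85.0], 0.41)]
amber [([679.4, -27.6, -0.5], 0.71)]
clear []
```

View pics/s24c.png

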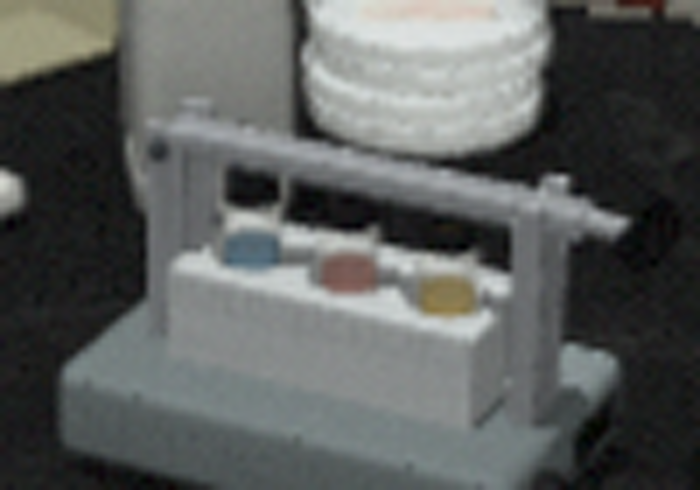

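View pics/w24.png

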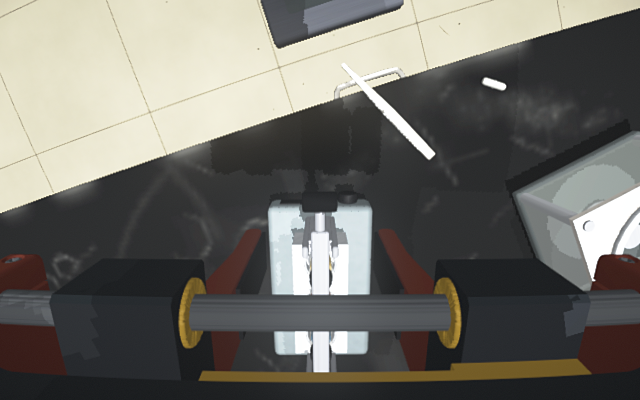

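Side view: the bar lies down in the fork, with the knob at about (655,232) in the crop and a visible gap above all three caps. Networks put the knob at z ≈ 112–115 (113 expected). To confirm it's fully home, I'll probe the knob's top with closed fingertips: a closed bar gives contact at TCP z ≈ 135.

Emit:
move_arm([
  [255, 0, 0, 0.02, 0],
  [255, 0, 0, 0.045, 0],
  [255, 0, 0, 0.065, 0],
  [255, 0, 0, 0.073, 0],
  [255, 0, 0, 0.073, 0],
])

```text
t: 20.45
ee_pos: [427.3, -135.0, 144.5]
orientation: [-0.475, -3.102, -0.001]
ft_force: [0.5, -0.3, 0.5]
width: 23.6
```

Emit:
move_arm([
  [255, 0, 0, 0, 0],
  [255, 0, 0, 0, 0],
  [255, 0, 0, 0.003, 0],
  [255, 0, 0, 0.004, 0],
  [255, 0, 0, 0.004, 0],
])

```text
t: 20.87
ee_pos: [428.8, -135.5, 142.5]
orientation: [0.475, 3.105, -0.0]
ft_force: [-0.9, -0.4, -0.6]
width: 0.5
```

Emit:
move_arm([
  [255, 0, 0, 0.001, 0],
  [255, 0, 0, 0.002, 0],
  [255, 0, 0, 0.002, 0],
])

```text
t: 21.12
ee_pos: [428.5, -135.4, 140.0]
orientation: [0.475, 3.105, 0.0]
ft_force: [-0.6, 0.1, 0.3]
width: 0.2
```

Emit:
move_arm([
  [255, 0, 0, 0.001, 0],
  [255, 0, 0, 0.002, 0],
  [255, 0, 0, 0.003, 0],
  [255, 0, 0, 0.003, 0],
  [255, 0, 0, 0.003, 0],
])

```text
t: 21.53
ee_pos: [428.4, -135.4, 137.0]
orientation: [-0.475, -3.105, -0.0]
ft_force: [0.4, -0.1, 0.3]
width: 0.4
```

Emit:
move_arm([
  [255, 0, 0, 0.0005, 0],
  [255, 0, 0, 0.001, 0],
  [255, 0, 0, 0.001, 0],
])

```text
t: 21.78
ee_pos: [428.5, -135.4, 136.0]
orientation: [-0.475, -3.105, -0.0]
ft_force: [0.1, 0.3, -0.3]
width: 0.6
```

Emit:
move_arm([
  [255, 0, 0, 0.0005, 0],
  [255, 0, 0, 0.001, 0],
  [255, 0, 0, 0.001, 0],
])

```text
t: 22.03
ee_pos: [428.6, -135.5, 135.1]
orientation: [0.475, 3.105, -0.0]
ft_force: [-0.2, 0.2, 2.1]
width: 0.3
```

Emit:
move_arm([
  [255, 0, 0, 0.0005, 0],
  [255, 0, 0, 0.001, 0],
  [255, 0, 0, 0.0015, 0],
  [255, 0, 0, 0.0015, 0],
])

```text
t: 22.37
ee_pos: [428.7, -135.5, 134.3]
orientation: [0.475, 3.105, -0.0]
ft_force: [-3.4, 1.3, 13.4]
width: 0.4
```

Hard contact at TCP z 135.1→134.3, rising to 13 N, so the knob top is at about 121 mm and the bar is fully home. Retreating.

Emit:
move_arm([
  [255, 0, 0, -0.01, 0],
  [255, 0, 0, -0.04, 0],
  [255, 0, 0, -0.08, 0],
  [255, 0, 0, -0.12, 0],
  [255, 0, 0, -0.16, 0],
])

```text
t: 22.78
ee_pos: [427.9, -135.2, 295.5]
orientation: [-0.475, -3.105, -0.0]
ft_force: [1.1, -0.9, 0.1]
width: 0.3
```

Emit:
move_arm([
  [255, 0, 0, 0, 0],
  [255, 0, 0, 0, 0],
  [255, 0, 0, 0, 0],
  [255, 0, 0, 0, 0],
])

```text
t: 23.12
ee_pos: [427.5, -135.1, 292.1]
orientation: [-0.475, -3.103, -0.001]
ft_force: [-0.2, 0.1, -0.5]
width: 0.3
```

```bash
python3 look.py w25.png bar_knob
python3 - <<'E'
from h import *
s=snap('side','s25.png');snap('top','t25.png')
for n in ['bar_knob','amber','clear']: print(n,[(np.round(d['location'],1).tolist(),round(d['conf'],2)) for d in place_of('top',n)[:2]])
E
```

```text
[ 427.46283359 -135.08204574  292.08062197] 23.1167 0.32804349266326693 [-0.2  0.1 -0.5]
bar_knob [([431.0, -135.7, 110.6], 0.87)]
bar_knob [([423.8, -135.1, 113.6], 0.86)]
amber [([678.1, -28.5, 0.4], 0.7)]
clear [([622.5, -380.9, -3.8], 0.72)]
```

View pics/s25.png

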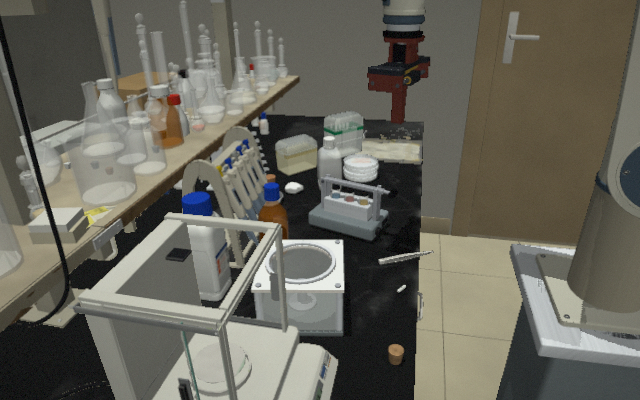

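View pics/w25.png

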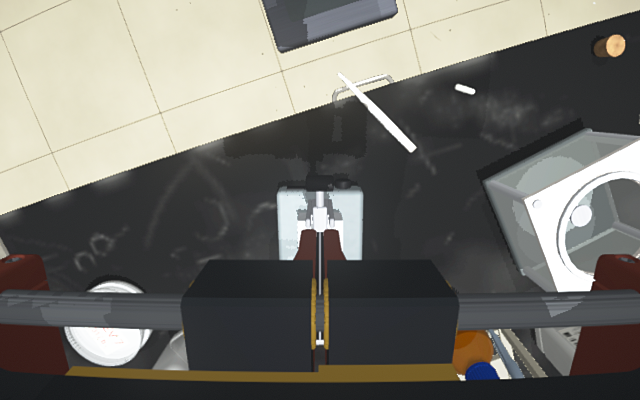

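The side view shows the bar level in its catch with its free end at (385,188), three vials under it, bottles upright, and the chamber empty and in place. The robot is clear of everything, so I'm handing in.

```bash
python3 -c "
from workcell import *
print(close_job())"
```

```text
the job is handed in; nothing more can be done
None
```

The job is done and handed in at about 23 s of the 61 s allowed. I lifted the vial out through the port and stood it fully down in the front well. I then brought the bar forward by its knob into the catch, let go and moved clear.

**Checks that agreed:**
- **Vial:** it went down to floor depth with no side load. In the side view it stands level with the other two vials, which are still in their wells.
- **Bar:** it met a hard stop at about 24 N. After release I pressed the knob's top with closed fingertips. Contact came at tool height 135.1 mm, where about 135 mm means the bar is fully home, and rose to 13 N with less than 1 mm of give.
- **Surroundings:** both bottles are upright where they started. I felt no contact with the chamber in any force reading.

**Checks that disagreed:**
- **Knob height:** the networks put the closed knob anywhere from 110.6 to 115.2 mm (113 expected). I relied on the fingertip check instead.
- **Camera positions:** the top and wrist cameras differed by about 4 mm on the well's position, so I used the wrist camera.
- **Knob slip:** the knob slid about 6 mm up between the fingers during the swing, so I felt for the end stop by force.

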